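# Dress the cap seat of a slam lock and replace its broken bolt springs

## Task

The springs of this slam lock have broken. Clear every broken piece out of the open case into the green scrap bin beside the lapping block, then dress the cap seat: rub the lapping block along the case's rear land, flat and firmly but without forcing, in one full stroke from its left end to its right end and back, and lay the block flat back on the bench. Then fit the two new springs, one to each bolt: hook the leg down through the hole in the bolt's tail, stretch the spring towards the forend and drop its eye fully down over the post, so that it pulls the bolt out; leave the padlock and the lock cylinder alone.

Things in the scene. Friction and masses are not known exactly. Their poses are not given: they have to be found in the camera images.
- lock_case: open steel case of a two-bolt slam lock, 234 x 206 mm (forend 236 mm), fixed, cap off; origin under its middle on the bench, x from the brass forend (outer face x = -119 mm) to the rear land, y to the left. Walls 44 mm high, floor 6 mm. Rear land: level flat steel bar that the cap screws down on, x = 85 to 115 mm, y = -103 to 103 mm, top 44 mm above the bench; all inside lies lower. Bolts along x at y = 45, -45 mm
- lap_block: lapping block: beech, 44 x 84 x 32 mm (x, y, z), dark abrasive paper beneath, about 0.1 kg; origin at the middle of its underside; lies flat, long side along y
- scrap_bin: open green plastic bin for scrap with a few small bits on its floor, 104 x 66 x 48 mm (x, y, z), walls 2 mm, fixed; origin under its middle; the wall towards its -x is only 28 mm high
- spring1: new steel tension spring. x along the coil from hook to eye, z up; origin on the coil axis above the hook leg. Leg at x = 0: 5 mm round, down to 22 mm below the axis, its toe reaches 6 mm towards the eye. Coil 18 mm outside, x = 10 to 96 mm slack; first and last 34 mm are stiff end turns (grasp there, across the coil). 107 mm from leg to eye centre when slack. It does not bend. 0.11 kg
- spring2: same as spring1. Stretches along x only: 2 N to open, then 0.3 N per mm, at most 55 mm. Eye flat and level at axis height, 24 mm outside, 15 mm inside, 4 mm wire. At the start both springs lie on a fixed beech block, 130 x 92 x 30 mm high, side by side 46 mm apart, axis 9 mm above its top, each leg in a slot 14 mm long, 8 mm wide, 22 mm deep: lift straight up to take one out
- spring1_hook (a point): lowest point of the hook leg of spring1
- spring1_eye_mid (a point): centre of the eye of spring1, on the coil axis
- spring2_hook (a point): lowest point of the hook leg of spring2
- spring2_eye_mid (a point): centre of the eye of spring2, on the coil axis
- stub1: broken piece of an old spring: coil 52 mm long along its x axis, 18 mm thick, with a bent wire end sticking out sideways at each end (62 x 29 mm over all); origin at its middle; starts on the left bolt, may be absent
- stub2: broken piece of an old spring: coil 52 mm long along its x axis, 18 mm thick, with a bent wire end sticking out sideways at each end (62 x 29 mm over all); origin at its middle; starts on the right bolt, may be absent
- stub3: broken piece of an old spring: coil 52 mm long along its x axis, 18 mm thick, with a bent wire end sticking out sideways at each end (62 x 29 mm over all); origin at its middle; starts on the case's floor between the bolts, may be absent
- bolt1 (a joint): slide of the left brass bolt (26 mm wide), m: 0 drawn back, 0.018 thrown (moved towards the case's -x, out through the forend); it stays where it is left (about 1.5 N of friction) until a spring pulls it
- hole1 (a point): mouth of the round 14 mm hole in the tail of the left bolt, moves with the bolt; on the bolt's flat top face, 23 mm above the bench; the bolt is 5 mm thick with 12 mm of free space below
- post1 (a point): tip of the left bolt's spring post, fixed, 41.5 mm above the bench: upright 7.6 mm pin, last 3 mm tapered, on a 17 mm collar whose top (eye rests on it) is 28.5 mm above the bench. The bolt's hole lies from it towards the case's +x: 151 mm with the bolt drawn back, 133 mm thrown
- bolt2 (a joint): slide of the right brass bolt (26 mm wide), m: 0 drawn back, 0.018 thrown (moved towards the case's -x, out through the forend); it stays where it is left (about 1.5 N of friction) until a spring pulls it
- hole2 (a point): mouth of the round 14 mm hole in the tail of the right bolt, moves with the bolt; on the bolt's flat top face, 23 mm above the bench; the bolt is 5 mm thick with 12 mm of free space below
- post2 (a point): tip of the right bolt's spring post, fixed, 41.5 mm above the bench: upright 7.6 mm pin, last 3 mm tapered, on a 17 mm collar whose top (eye rests on it) is 28.5 mm above the bench. The bolt's hole lies from it towards the case's +x: 151 mm with the bolt drawn back, 133 mm thrown
- padlock: brass padlock 63 x 42 x 19 mm, bystander
- lock_cylinder: brass lock cylinder 32 x 68 x 17 mm, bystander

How it is judged:
On the way, in this order (a step that is already met when the one before it is completed fails the run):
1. every broken piece is in the green scrap bin (x of stub1 in the frame of scrap_bin between -0.055 and 0.055 m and y of stub1 in the frame of scrap_bin between -0.036 and 0.036 m and z of each of stub1, stub2, stub3 in the frame of scrap_bin below 0.05 m and x of stub2 in the frame of scrap_bin between -0.055 and 0.055 m and y of stub2 in the frame of scrap_bin between -0.036 and 0.036 m and x of stub3 in the frame of scrap_bin between -0.055 and 0.055 m and y of stub3 in the frame of scrap_bin between -0.036 and 0.036 m), for 0.2 s.
2. the lapping block lies flat on the rear land at its left end, pressed firmly but not forced (contact force between lap_block and lock_case between 3 and 30 N and x of lap_block in the frame of lock_case between 0.085 and 0.115 m and z of lap_block in the frame of lock_case between 0.04 and 0.048 m and angle between lap_block's own z axis and vertical below 0.12 rad and y of lap_block in the frame of lock_case above 0.05 m), for 0.1 s.
3. the lapping block lies flat on the rear land at the middle, pressed firmly but not forced (contact force between lap_block and lock_case between 3 and 30 N and x of lap_block in the frame of lock_case between 0.085 and 0.115 m and z of lap_block in the frame of lock_case between 0.04 and 0.048 m and angle between lap_block's own z axis and vertical below 0.12 rad and y of lap_block in the frame of lock_case between -0.015 and 0.015 m), for 0.1 s.
4. the lapping block lies flat on the rear land at its right end, pressed firmly but not forced (contact force between lap_block and lock_case between 3 and 30 N and x of lap_block in the frame of lock_case between 0.085 and 0.115 m and z of lap_block in the frame of lock_case between 0.04 and 0.048 m and angle between lap_block's own z axis and vertical below 0.12 rad and y of lap_block in the frame of lock_case below -0.05 m), for 0.1 s.
5. the lapping block lies flat on the rear land at the middle again, pressed firmly but not forced (all of step 3), for 0.1 s.
6. the lapping block lies flat on the rear land at its left end again, pressed firmly but not forced (all of step 2), for 0.1 s.
7. both springs are hooked into a bolt each and stretched onto that bolt's post (((horizontal distance between spring1_hook and hole1 below 0.009 m and height (world z) of spring1_hook below 0.0165 m and horizontal distance between spring1_eye_mid and post1 below 0.008 m and height (world z) of spring1_eye_mid below 0.0375 m and value of joint bolt1 above 0.0145 m) or (horizontal distance between spring1_hook and hole2 below 0.009 m and height (world z) of spring1_hook below 0.0165 m and horizontal distance between spring1_eye_mid and post2 below 0.008 m and height (world z) of spring1_eye_mid below 0.0375 m and value of joint bolt2 above 0.0145 m)) and ((horizontal distance between spring2_hook and hole1 below 0.009 m and height (world z) of spring2_hook below 0.0165 m and horizontal distance between spring2_eye_mid and post1 below 0.008 m and height (world z) of spring2_eye_mid below 0.0375 m and value of joint bolt1 above 0.0145 m) or (horizontal distance between spring2_hook and hole2 below 0.009 m and height (world z) of spring2_hook below 0.0165 m and horizontal distance between spring2_eye_mid and post2 below 0.008 m and height (world z) of spring2_eye_mid below 0.0375 m and value of joint bolt2 above 0.0145 m))), for 0.2 s.
At the end, for the whole second after the job is handed in: each spring's leg is through a bolt's hole (within 9 mm of its axis, end below the bolt) and its eye round that bolt's post (within 8 mm of its axis, 4 mm or more below the tip), that bolt thrown 14.5 mm or more; pieces in the bin; lapping block flat on the bench; all at rest (all of step 1 and all of step 7 and height (world z) of lap_block below 0.004 m and angle between lap_block's own z axis and vertical below 0.1 rad and linear speed of lap_block below 0.02 m/s and linear speed of each of spring1, spring2 below 0.03 m/s); the robot touches nothing.
It fails at once if the padlock is moved more than 3 cm (distance of padlock from where it was at the start of the episode above 0.03 m).
It fails at once if the lock cylinder is moved more than 3 cm (distance of lock_cylinder from where it was at the start of the episode above 0.03 m).
Of stub1, stub2, stub3 only 2 to 3 are there at a start; the rules pass over those that are not, and their reading is None.
At some moment in a run one of lap_block may be knocked a few centimetres aside while the robot is not near it.
It also fails if it takes over 192 s, if anything falls off the work surface, if the arm or the gripper's body presses on something with over 40 N, if the wrist force passes 120 N, or if a joint passes its speed limit or range.

## Robot

A 6-joint arm with a two-finger parallel gripper is mounted at the origin on a cart in front of the work surface, level with it; the furniture and walls round the work are solid. World frame = base frame: x ahead of the robot, y to its left, z up, the work surface at z = 0. Lengths are in m, angles in rad, forces in N, time in s.
With the tool pointing down it reaches from about 0.275 to 0.85 m from the base axis. Payload 19 kg.
Tool frame: the origin (TCP) lies at the very end of the fingers, on their centre line; the grasp point (between the pads) lies 19 mm behind it; z points along the fingers, y is the direction in which the jaws open and shut (so a half turn about z gives the same grasp; the last joint's range is limited). The gripper opens to 85 mm and grips with 20 to 120 N. Pads are 22 mm wide; open, the fingers measure 114 mm over their backs; the gripper's body (76 mm by 85 mm) begins 54 mm behind the grasp point. The pads swing forward as they close: fully open they stand 13 mm farther back than shut.
Start: joints at [-1.416, 0.15, 1.437, -0, 1.554, -0.134], TCP at [0.164, -0.551, 0.206] pointing down, gripper open.
Joint ranges: [-2.8, 2.8], [-0.68, 2.1], [0.12, 2.68], [-1.39, 4.53], [0.16, 2.79], [-2.81, 2.81]. Speed limits (rad/s): [1.89, 1.89, 2.22, 3.01, 3.01, 3.01].

## Interface

Orientations are given as a unit quaternion [w, x, y, z].
In Python, from station import robot gives the robot as it stands. The module is installed in compiled form; this text tells all that it offers.
- The arm moves only by the tool servo_tool, never from a script. Its argument "plan" is a list of rows, each a list of 2 entries, a list of its own where there are three numbers: the shift along the tool's x, y, z in m, then the turn, a rotation vector about the tool's x, y, z in degrees. A call has 1 to 12 rows; each row is the pose to reach, as a shift and turn from the pose commanded when the call began, along the tool's axes at that moment; what a row does not reach only later rows make up. A row lasts 1/12 s, in which the tool goes at most 41.7 mm and 7.16 degrees, less where a joint would pass 70% of its speed; a pose out of reach is approached as far as the arm can. A call with a gripper value outside its range is refused whole. "grip" is the finger opening in m, from 0 to 0.0854, set as the call begins (left out, the last holds). The fingers move at their own pace and stop on an object; "force" is the grip in N (left out, the last holds). Time passes only in rows, so rows that repeat a pose let the fingers close. It gives the time, the measured TCP pose, the force and the opening at its end, in the units of the state.
- robot.observe(): the state, without advancing time (a new reading comes with each control period).
- robot.read_camera(name): name is "side" or "top"; returns a dict with "frame" (384x512x3 uint8, blue, green, red), "range_z" (384x512 float32, m along the optical axis (not along the pixel's ray), 0 where there is no reading), "K" (3x3 intrinsics, pixels), "k1" (the pictures are not rectified: a ray, as slopes to the right and down, at radius r is drawn at 1 + k1 r^2 times it, then the intrinsics apply), "extrinsics" (4x4, takes a point from camera to world coordinates). Camera axes: x right, y down, z forward; pixel columns grow to the right and rows downward; lengths in m; the calibration is good to about 2 mm. A picture is of the moment at which its call begins.
- robot.hand_in(): hands the job in, once; it reports no verdict.
Trained networks look in a picture, given as the dict that the camera call returned (one of the last four; its "shot" number tells which), for a name from the list of things; names that differ only in an ending like _2 or _b are one class to them, and where a whole thing is asked for, a point or a joint stands for the part that bears it (a point fixed in the world has none). Each returns a list of dicts, best first, with "score" (0 to 1); they miss things now and then, are a little off and sometimes report something else, mostly with a low value. They report only what shows in the picture. A call takes as long as a camera call.
- robot.outline_of(thing, picture): "mask" (384x512 bool, what is visible of it) and "extent" ([centre column, centre row, width, height] in pixels, round what is visible of it).
- robot.pinpoint(thing, picture): "pixel" ([column, row] in pixels: a listed point, or the origin of a listed thing).
The state is a dict: "t": time; "joint_positions": joint angles; "joint_vel": joint speeds; "effort": joint torques, N m; "ee_pos": TCP position; "orientation": TCP orientation; "contact_force": force on the tool from outside, world axes, zero at the start; "ft_torque": the same for the moment, N m; "gripper_width": finger opening in m.
Only numpy, scipy, OpenCV 4.12 (cv2) and the standard library are available. Lean on these libraries where they do the work, as an engineer would, in place of code of your own. Each camera call takes 0.05 s, during which the arm holds its last target.

## Working session

There is one attempt and no reset: what is moved stays moved. The work goes in short steps, Python scripts to look and compute and a tool call to move; the robot and the scene stay as the last step left them, time stands still between calls to the robot, and variables do not carry over. Pictures are saved under pics/ and viewed, and the job is handed in when it is done.

Besides the shell and the picture viewer there is one more tool, called after "Request:" as name(argument=value, ...) on one line, values as JSON. servo_tool: Moves the arm, as the interface text tells. Its arguments: {"type":"object","properties":{"plan":{"type":"array"},"grip":{"type":"number"},"force":{"type":"number"}},"required":["plan"]}

```bash
mkdir -p pics; cat > h.py <<'E'
import numpy as np,cv2
from station import robot
from scipy.spatial.transform import Rotation as R
def shot(n,name=None):
    p=robot.read_camera(n)
    if name: cv2.imwrite('pics/%s.png'%name,p['frame'])
    return p
def ray(p,u,v):
    K=p['K'];x=(u-K[0,2])/K[0,0];y=(v-K[1,2])/K[1,1]
    k=float(p['k1']);xu,yu=x,y
    for _ in range(20):
        f=1+k*(xu*xu+yu*yu);xu,yu=x/f,y/f
    return np.array([xu,yu,1.0])
def at_z(p,u,v,z):
    E=p['extrinsics'];d=E[:3,:3]@ray(p,u,v);o=E[:3,3]
    return o+d*(z-o[2])/d[2]
def at_d(p,u,v,d=None):
    E=p['extrinsics']
    if d is None: d=p['range_z'][int(round(v)),int(round(u))]
    return E[:3,:3]@(ray(p,u,v)*d)+E[:3,3]
def proj(p,X):
    E=p['extrinsics'];c=E[:3,:3].T@(np.array(X)-E[:3,3]);x,y=c[:2]/c[2]
    f=1+float(p['k1'])*(x*x+y*y);K=p['K']
    return np.array([K[0,0]*x*f+K[0,2],K[1,1]*y*f+K[1,2]])
def cloud(p):
    """world xyz per pixel"""
    h,w=p['range_z'].shape;u,v=np.meshgrid(np.arange(w),np.arange(h))
    K=p['K'];x=(u-K[0,2])/K[0,0];y=(v-K[1,2])/K[1,1];k=float(p['k1']);xu,yu=x.copy(),y.copy()
    for _ in range(20):
        f=1+k*(xu*xu+yu*yu);xu,yu=x/f,y/f
    d=p['range_z'];C=np.stack([xu*d,yu*d,d],-1)
    return C@p['extrinsics'][:3,:3].T+p['extrinsics'][:3,3]
def st():
    s=robot.observe();q=s['orientation'];r=R.from_quat([q[1],q[2],q[3],q[0]])
    return s,r
E
python3 - <<'E'
from h import *
for n in('top','side'):
    p=shot(n,n+'0');print(n,p['K'],p['k1'],p['extrinsics'])
    print((p['range_z']>0).mean())
s,r=st();print(s);print(r.as_matrix())
E
```

```text
top [[376.77509053   0.         261.99391821]
 [  0.         376.77509053 185.65570427]
 [  0.           0.           1.        ]] -0.055887584130450474 [[ 0.01703916 -0.99513743  0.09701115  0.44098753]
 [-0.9998366  -0.01754418 -0.0043551  -0.05567382]
 [ 0.00603591 -0.09692109 -0.99527377  0.94232744]
 [ 0.          0.          0.          1.        ]]
0.9959665934244791
side [[431.72905812   0.         259.34573474]
 [  0.         431.72905812 195.02094184]
 [  0.           0.           1.        ]] -0.035134373998846204 [[-0.84555358 -0.21063077  0.49058518  0.03265567]
 [-0.53385451  0.32288618 -0.78150104  0.6916329 ]
 [ 0.00620499 -0.92270212 -0.38546375  0.42857177]
 [ 0.          0.          0.          1.        ]]
0.9960276285807291
{'t': 0.1, 'joint_positions': array([-1.41597897e+00,  1.50948535e-01,  1.43794391e+00, -1.01458836e-05,
        1.55378959e+00, -1.33990435e-01]), 'joint_vel': array([ 8.94966136e-04, -2.60154155e-04, -3.20972136e-03,  5.51198430e-04,
        9.83772212e-05, -5.71145741e-04]), 'effort': array([ 4.04515100e-03, -7.14380765e+01, -5.71795321e+01, -3.96093935e-05,
        7.08361622e-03, -1.63304037e-05]), 'ee_pos': array([ 0.16371095, -0.55095105,  0.20514018]), 'orientation': array([-5.44609561e-04,  9.89591703e-01,  1.43902620e-01, -1.07439096e-05]), 'contact_force': array([ 0.08778958,  0.56354159, -0.24340738]), 'ft_torque': array([ 0.03585285, -0.02305592,  0.02374016]), 'gripper_width': 0.08527707985241588}
[[ 9.58584072e-01  2.84809667e-01 -1.78005653e-04]
 [ 2.84809690e-01 -9.58583479e-01  1.07479005e-03]
 [ 1.35477318e-04 -1.08097436e-03 -9.99999407e-01]]
```

View pics/top0.png

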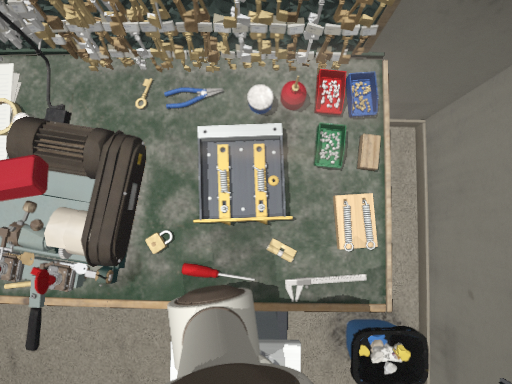

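View pics/side0.png

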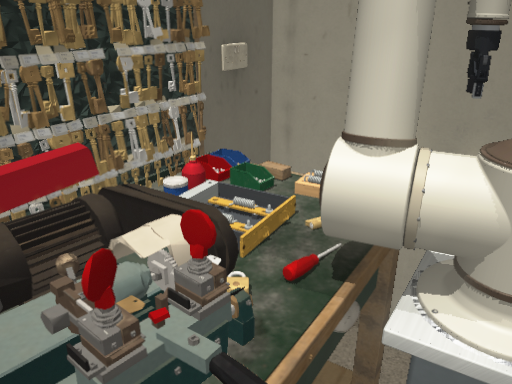

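```bash
python3 - <<'E'
from h import *
p=shot('top')
f=p['frame']
cv2.imwrite('pics/case0.png',cv2.resize(f[115:235,185:300],None,fx=5,fy=5,interpolation=cv2.INTER_CUBIC))
cv2.imwrite('pics/right0.png',cv2.resize(f[110:260,305:395],None,fx=4,fy=4,interpolation=cv2.INTER_CUBIC))
for n in ['lock_case','lap_block','scrap_bin','spring1','spring1_hook','spring1_eye_mid','stub1','stub3','hole1','post1','bolt1','padlock','lock_cylinder']:
    try:
        for d in robot.pinpoint(n,p)[:4]:
            u,v=d['pixel'];print(n,round(d['score'],2),np.round([u,v],1),np.round(at_d(p,u,v),3))
    except Exception as e: print(n,e)
E
```

```text
lock_case 0.94 [240.9 173.8] [ 0.561 -0.006  0.005]
lap_block 0.75 [369.5 151. ] [ 0.62  -0.323  0.034]
lap_block 0.64 [158.6 239.9] [0.394 0.191 0.017]
lap_block 0.33 [364.3 199.2] [ 0.501 -0.308  0.036]
scrap_bin 0.68 [327.5 148.9] [ 0.63  -0.225  0.   ]
spring1 0.76 [347.7 197.9] [ 0.504 -0.269  0.03 ]
spring1 0.67 [361.  198.4] [ 0.503 -0.301  0.032]
spring1_hook 0.66 [343.8 200.5] [ 0.498 -0.264  0.009]
spring1_eye_mid 0.63 [349.5 246.1] [ 0.387 -0.274  0.028]
stub1 0.73 [259.5 182. ] [ 0.538 -0.053  0.038]
stub1 0.62 [219.5 180.4] [0.542 0.045 0.021]
stub3 0.73 [259.5 182. ] [ 0.538 -0.053  0.038]
stub3 0.62 [219.5 180.4] [0.542 0.045 0.021]
hole1 0.79 [221.8 143.6] [0.634 0.042 0.022]
hole1 0.6 [259.6 148.8] [ 0.626 -0.052  0.004]
post1 0.75 [220.9 206.2] [0.479 0.04  0.019]
post1 0.67 [260.5 207.4] [ 0.477 -0.057  0.042]
bolt1 it knows: hole, lap_block, lock_case, lock_cylinder, padlock, post, scrap_bin, spring, spring1_eye_mid, spring1_hook, spring2_eye_mid, spring2_hook, stub
padlock 0.54 [157.7 237.8] [0.399 0.192 0.019]
lock_cylinder 0.82 [282.5 248.9] [ 0.376 -0.113  0.   ]
```

View pics/case0.png

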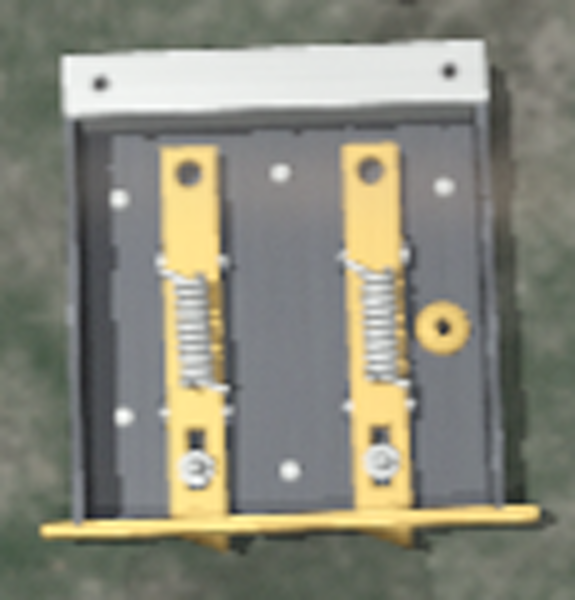

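View pics/right0.png

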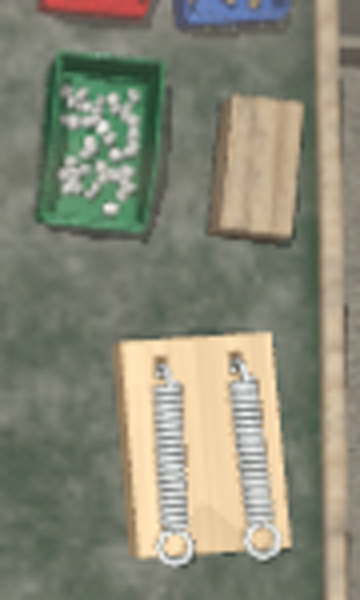

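```bash
cat >> h.py <<'E'
def rect(P):
    (c,(w,h),a)=cv2.minAreaRect((P[:,:2]*1000).astype(np.float32));return np.round(c,1),np.round([w,h],1),round(a,2)
E
python3 - <<'E'
from h import *
p=shot('top');C=cloud(p)
def box(x0,x1,y0,y1,z0,z1):
    m=(C[...,0]>x0)&(C[...,0]<x1)&(C[...,1]>y0)&(C[...,1]<y1)&(C[...,2]>z0)&(C[...,2]<z1);return m
bench=box(.40,.43,-.05,.05,-.05,.05);print('bench z',C[bench][:,2].mean(),C[bench][:,2].std())
for n,b in dict(land=(.63,.70,-.15,.15,.036,.052),fore=(.40,.46,-.15,.15,.030,.052),lap=(.55,.70,-.38,-.29,.02,.05),block=(.35,.55,-.36,-.22,.02,.036),bin=(.55,.70,-.29,-.16,.02,.06)).items():
    m=box(*b);P=C[m];print(n,m.sum(),P.mean(0).round(4),P.std(0).round(4),rect(P))
print(np.round(C[100:240:6,240],3))
E
```

```text
bench z -0.0007815951831402176 0.0015881463385086863
land 1092 [ 0.6626 -0.0031  0.0431] [0.0104 0.0605 0.0018] (array([656.1,  -2.3]), array([ 52.5, 203. ]), 0.69)
fore 341 [ 0.4487 -0.0128  0.042 ] [0.0047 0.0675 0.0038] (array([447.4, -14.6]), array([ 23.1, 231. ]), 0.27)
lap 658 [ 0.6208 -0.3236  0.0309] [0.0248 0.0139 0.0023] (array([ 621.7, -325.1]), array([46.6, 85.7]), 83.46)
block 1500 [ 0.4506 -0.2862  0.0294] [0.0396 0.0279 0.0019] (array([ 448.8, -288.6]), array([131.4,  94.1]), 5.22)
bin 358 [ 0.6383 -0.2267  0.0352] [0.0388 0.0267 0.0088] (array([ 633.2, -224.3]), array([ 67.1, 105.5]), 85.49)
[[ 0.754  0.001 -0.001]
 [ 0.738  0.    -0.002]
 [ 0.722 -0.     0.   ]
 [ 0.707 -0.    -0.003]
 [ 0.678 -0.003  0.045]
 [ 0.664 -0.004  0.042]
 [ 0.649 -0.004  0.042]
 [ 0.642 -0.002  0.007]
 [ 0.627 -0.003  0.003]
 [ 0.611 -0.003  0.007]
 [ 0.597 -0.003  0.003]
 [ 0.581 -0.004  0.007]
 [ 0.566 -0.004  0.006]
 [ 0.551 -0.004  0.004]
 [ 0.536 -0.005  0.003]
 [ 0.521 -0.005  0.004]
 [ 0.505 -0.006  0.007]
 [ 0.491 -0.006  0.005]
 [ 0.476 -0.006  0.006]
 [ 0.461 -0.006  0.006]
 [ 0.446 -0.009  0.044]
 [ 0.431 -0.007 -0.003]
 [ 0.416 -0.007  0.001]
 [ 0.401 -0.007  0.001]]
```

```bash
cat > fit.py <<'E'
from h import *
from scipy.optimize import least_squares
p=shot('top')
o=lambda c:np.array([(c[0]+.5)/5-.5+185,(c[1]+.5)/5-.5+115])
T={'TL':((63,56),(115,103,44)),'TR':((486,41),(115,-103,44)),'BR':((488,101),(85,-103,44)),'BL':((64,113),(85,103,44))}
H={'h1':((189,172),45,23),'h2':((371,170),-45,23)}
Po={'p1':((196,465),45,41.5),'p2':((381,460),-45,41.5)}
def W(q,X):
    c,s=np.cos(q[2]),np.sin(q[2]);return np.array([q[0]+c*X[0]-s*X[1],q[1]+s*X[0]+c*X[1],X[2]])/1
def res(q):
    r=[]
    for k,(c,X) in T.items(): r+=list(proj(p,W(q,np.array(X)/1000))-o(c))
    for i,(k,(c,y,z)) in enumerate(H.items()): r+=list(proj(p,W(q,[q[3+i],y/1000,z/1000]))-o(c))
    for i,(k,(c,y,z)) in enumerate(Po.items()): r+=list(proj(p,W(q,[q[5],y/1000,z/1000]))-o(c))
    return r
s=least_squares(res,[.555,-.005,.04,.07,.07,-.08])
print(s.x.round(4),np.degrees(s.x[2]));print(np.round(s.fun.reshape(-1,2),2))
for i,y in((0,.045),(1,-.045)):
    print('hole',i+1,W(s.x,[s.x[3+i],y,.023]).round(4),'post',W(s.x,[s.x[5],y,.0415]).round(4))
C=cloud(p);f=p['frame']
E
python3 fit.py
```

```text
[ 0.5635 -0.0084  0.0531  0.059   0.0568 -0.0872] 3.0396239524905657
[[ 0.13 -0.21]
 [-0.06 -0.14]
 [ 0.05 -0.1 ]
 [ 0.13  0.45]
 [ 0.09 -0.  ]
 [ 0.04 -0.  ]
 [-0.51  0.17]
 [ 0.14 -0.16]]
hole 1 [0.6201 0.0397 0.023 ] post [0.4741 0.0319 0.0415]
hole 2 [ 0.6227 -0.0503  0.023 ] post [ 0.4789 -0.0579  0.0415]
```

```bash
cat >> h.py <<'E'
def tr(yaw,pitch=0,base=None):
    """tool down, tool x at world yaw (deg); pitch = rotation about tool y after"""
    y=np.radians(yaw)
    M=np.array([[np.cos(y),np.sin(y),0],[np.sin(y),-np.cos(y),0],[0,0,-1]])
    return R.from_matrix(M)*R.from_euler('y',pitch,degrees=True)
def go(pos,yaw,pitch=0):
    s,r=st();d=r.inv().apply(np.array(pos)-s['ee_pos']);rv=(r.inv()*tr(yaw,pitch)).as_rotvec(degrees=True)
    print('t',s['t'],'at',s['ee_pos'].round(4),'shift',d.round(4).tolist(),'turn',rv.round(2).tolist(),'rows',max(np.linalg.norm(d)/.0417,np.linalg.norm(rv)/7.16).round(1))
E
python3 - <<'E'
from h import *
p=shot('top')
o5=lambda c:((c[0]+.5)/5-.5+185,(c[1]+.5)/5-.5+115)
o4=lambda c:((c[0]+.5)/4-.5+305,(c[1]+.5)/4-.5+110)
for n,c,z in(('stub1',(196,333),.036),('stub1 top',(194,278),.036),('stub1 bot',(199,386),.036),('stub2',(380,326),.036),('s2t',(378,270),.036),('s2b',(382,382),.036)): print(n,at_z(p,*o5(c),z).round(4))
for n,c,z in(('sA eye',(175,546),.041),('sA top',(166,385),.045),('sA low',(173,525),.045),('sB eye',(262,541),.041),('sB top',(242,380),.045),('sB low',(258,520),.045),('sA slot',(161,366),.03),('sB slot',(236,361),.03),('bin tl',(57,54),.048),('bin tr',(162,62),.048),('bin bl',(40,225),.028),('bin br',(150,234),.028)): print(n,at_z(p,*o4(c),z).round(4))
m=robot.outline_of('scrap_bin',p);print(len(m),m[0]['extent'])
go([.25,-.35,.205],16.5)
go([.537,-.054,.14],3)
E
```

```text
stub1 [0.5385 0.0329 0.036 ]
stub1 top [0.5654 0.0346 0.036 ]
stub1 bot [0.5128 0.0308 0.036 ]
stub2 [ 0.5435 -0.056   0.036 ]
s2t [ 0.5709 -0.0546  0.036 ]
s2b [ 0.5163 -0.0575  0.036 ]
sA eye [ 0.3879 -0.2677  0.041 ]
sA top [ 0.4834 -0.2615  0.045 ]
sA low [ 0.4005 -0.2655  0.045 ]
sB eye [ 0.3915 -0.32    0.041 ]
sB top [ 0.4872 -0.3074  0.045 ]
sB low [ 0.404  -0.3165  0.045 ]
sA slot [ 0.4957 -0.262   0.03  ]
sB slot [ 0.4995 -0.308   0.03  ]
bin tl [ 0.6835 -0.1954  0.048 ]
bin tr [ 0.6799 -0.2596  0.048 ]
bin bl [ 0.5812 -0.1881  0.028 ]
bin br [ 0.5769 -0.256   0.028 ]
2 [259.3, 182.2, 10.0, 29.7]
t 0.95 at [ 0.1638 -0.5511  0.2056] shift [0.14, -0.1682, 0.0007] turn [-0.01, -0.0, 0.05] rows 5.2
t 0.95 at [ 0.1638 -0.5511  0.2056] shift [0.4994, -0.3702, 0.0657] turn [-0.01, -0.0, 13.55] rows 15.0
```

Request:
servo_tool(plan=[[[0.25, -0.185, 0.03], [0, 0, 6.8]], [[0.25, -0.185, 0.03], [0, 0, 6.8]], [[0.25, -0.185, 0.03], [0, 0, 6.8]], [[0.25, -0.185, 0.03], [0, 0, 6.8]], [[0.25, -0.185, 0.03], [0, 0, 6.8]], [[0.25, -0.185, 0.03], [0, 0, 6.8]], [[0.25, -0.185, 0.03], [0, 0, 6.8]], [[0.25, -0.185, 0.03], [0, 0, 6.8]]], grip=0.045)

```text
t: 1.62
ee_pos: [0.3524, -0.2993, 0.1756]
orientation: [-0.0, 0.996, 0.086, 0.0]
contact_force: [0.3, -0.1, 0.3]
gripper_width: 0.0449
```

```bash
python3 -c "
from h import *
go([.5435,-.056,.12],3);s,r=st();print(s['gripper_width'],s['joint_positions'])"
```

```text
t 1.6167 at [ 0.3524 -0.2993  0.1756] shift [0.2299, -0.207, 0.0559] turn [-0.03, -0.04, 6.84] rows 7.5
0.04487259087450364 [-8.71760682e-01 -7.48483001e-02  1.73172168e+00  9.17972180e-04
  1.48470235e+00  5.27154976e-01]
```

Request:
servo_tool(plan=[[[0.23, -0.207, 0.08], [0, 0, 6.85]], [[0.23, -0.207, 0.08], [0, 0, 6.85]], [[0.23, -0.207, 0.08], [0, 0, 6.85]], [[0.23, -0.207, 0.08], [0, 0, 6.85]], [[0.23, -0.207, 0.08], [0, 0, 6.85]], [[0.23, -0.207, 0.08], [0, 0, 6.85]], [[0.23, -0.207, 0.08], [0, 0, 6.85]], [[0.23, -0.207, 0.08], [0, 0, 6.85]], [[0.23, -0.207, 0.08], [0, 0, 6.85]]])

```text
t: 2.37
ee_pos: [0.5441, -0.0553, 0.0938]
orientation: [-0.001, 1.0, 0.027, -0.001]
contact_force: [-0.1, -0.3, 0.2]
gripper_width: 0.0455
```

```bash
python3 -c "
from h import *
go([.5435,-.056,.029],3)
p=shot('top','t1');cv2.imwrite('pics/t1c.png',cv2.resize(p['frame'][115:235,185:320],None,fx=5,fy=5,interpolation=cv2.INTER_CUBIC))
shot('side','s1')"
```

```text
t 2.3667 at [ 0.5441 -0.0553  0.0938] shift [-0.0005, 0.0008, 0.0648] turn [-0.11, 0.08, 0.1] rows 1.6
```

View pics/t1c.png

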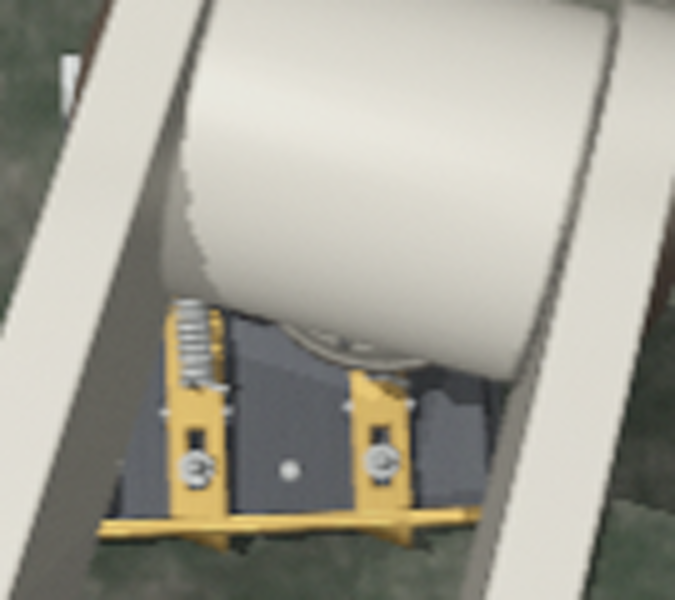

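View pics/s1.png

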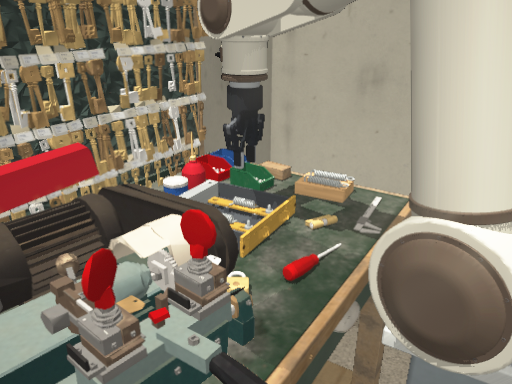

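Request:
servo_tool(plan=[[[-0.0005, 0.001, 0.035], [0, 0, 0]], [[-0.0005, 0.001, 0.055], [0, 0, 0]], [[-0.0005, 0.001, 0.067], [0, 0, 0]], [[-0.0005, 0.001, 0.067], [0, 0, 0]]])

```text
t: 2.8
ee_pos: [0.5404, -0.0613, 0.0268]
orientation: [-0.0, 1.0, 0.025, -0.002]
contact_force: [-0.9, 0.3, 0.1]
gripper_width: 0.0451
```

Request:
servo_tool(plan=[[[0, 0, 0], [0, 0, 0]], [[0, 0, 0], [0, 0, 0]], [[0, 0, 0], [0, 0, 0]], [[0, 0, 0], [0, 0, 0]], [[0, 0, 0], [0, 0, 0]], [[0, 0, 0], [0, 0, 0]]], grip=0.01, force=40)

```text
t: 3.3
ee_pos: [0.5421, -0.0607, 0.0292]
orientation: [0.0, 1.0, 0.025, 0.0]
contact_force: [0.1, -0.2, 0.8]
gripper_width: 0.01
```

```bash
python3 -c "
from h import *
s,r=st();print(s['contact_force'],s['ee_pos'],s['gripper_width'])
p=shot('side','s2');cv2.imwrite('pics/s2c.png',cv2.resize(p['frame'][90:270,170:310],None,fx=4,fy=4,interpolation=cv2.INTER_CUBIC)[:600])
"
```

```text
[ 0.07738287 -0.18703517  0.78794817] [ 0.54207895 -0.06072826  0.02916997] 0.009981830505744343
```

View pics/s2c.png

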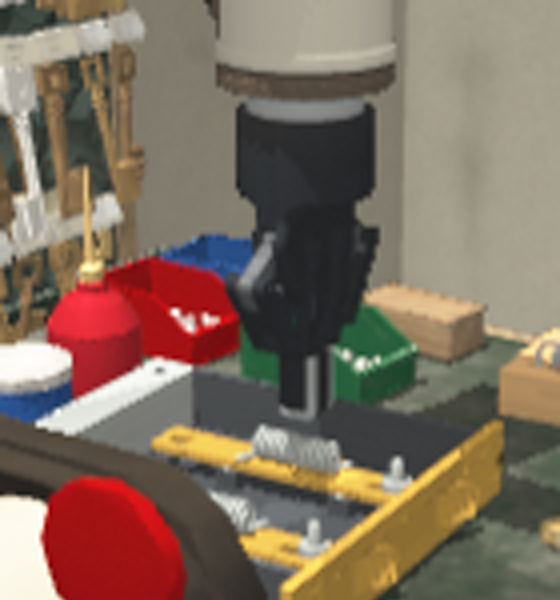

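```bash
python3 -c "
from h import *
p=shot('side');s,r=st();print(s['ee_pos'])
f=lambda X:((proj(p,X)-[170,90]+.5)*4-.5).round(0)
print('tcp',f(s['ee_pos']),'stub',f([.5435,-.056,.032]),'hole2',f([.6227,-.0503,.023]),'post2',f([.4789,-.0579,.0415]),'post1',f([.4741,.0319,.0415]),'landTL',f([.673,.1,.044]))
C=cloud(p);c=robot.outline_of('stub2',p)
for d in c[:3]:
  P=C[d['mask']];print(d['score'],d['extent'],np.median(P,0),P[:,2].max())
t=shot('top');print(proj(t,s['ee_pos']))
"
```

```text
[ 0.54192047 -0.06065069  0.02889324]
tcp [304. 454.] stub [297. 451.] hole2 [182. 439.] post2 [396. 460.] post1 [313. 522.] landTL [-66. 476.]
0.68 [243.3, 203.8, 23.6, 8.3] [ 0.54070908 -0.05055124  0.03441499] 0.04106882254521771
0.46 [230.1, 218.7, 12.3, 11.0] [0.51730338 0.03545758 0.03592332] 0.16186205670418558
[262.47874303 180.80781732]
```

```bash
python3 -c "
from h import *
p=shot('side','s3');C=cloud(p);s,r=st();print(s['ee_pos'],s['gripper_width'])
for v in range(180,206): print(v,*[C[v,u].round(3) for u in (242,245,248)])
cv2.imwrite('pics/s3c.png',cv2.resize(p['frame'][160:230,200:290],None,fx=8,fy=8,interpolation=cv2.INTER_CUBIC))
"
```

```text
[ 0.54188862 -0.06066146  0.02872081] 0.009983907121118393
180 [ 0.537 -0.04   0.093] [ 0.533 -0.045  0.092] [ 0.528 -0.05   0.092]
181 [ 0.539 -0.042  0.09 ] [ 0.533 -0.045  0.09 ] [ 0.528 -0.049  0.09 ]
182 [ 0.541 -0.046  0.086] [ 0.534 -0.046  0.087] [ 0.53  -0.053  0.086]
183 [ 0.542 -0.047  0.083] [ 0.532 -0.045  0.086] [ 0.528 -0.051  0.084]
184 [ 0.542 -0.046  0.081] [ 0.532 -0.043  0.084] [ 0.529 -0.052  0.081]
185 [ 0.54  -0.044  0.079] [ 0.533 -0.046  0.08 ] [ 0.529 -0.051  0.079]
186 [ 0.541 -0.046  0.076] [ 0.533 -0.045  0.078] [ 0.529 -0.052  0.077]
187 [ 0.541 -0.045  0.074] [ 0.534 -0.046  0.075] [ 0.531 -0.055  0.073]
188 [ 0.54  -0.043  0.073] [ 0.533 -0.045  0.074] [ 0.529 -0.051  0.072]
189 [ 0.542 -0.046  0.069] [ 0.533 -0.046  0.071] [ 0.529 -0.052  0.07 ]
190 [ 0.541 -0.044  0.067] [ 0.533 -0.045  0.069] [ 0.529 -0.052  0.067]
191 [ 0.539 -0.042  0.066] [ 0.532 -0.044  0.067] [ 0.531 -0.054  0.064]
192 [ 0.541 -0.045  0.062] [ 0.535 -0.048  0.062] [ 0.528 -0.05   0.063]
193 [ 0.546 -0.052  0.056] [ 0.534 -0.047  0.061] [ 0.531 -0.054  0.059]
194 [ 0.546 -0.052 
[... 156 characters left out ...]
0.573 -0.104  0.024] [ 0.565 -0.105  0.026]
197 [ 0.583 -0.105  0.019] [ 0.574 -0.106  0.021] [ 0.566 -0.107  0.022]
198 [ 0.584 -0.107  0.015] [ 0.575 -0.107  0.017] [ 0.564 -0.104  0.021]
199 [ 0.547 -0.054  0.041] [ 0.543 -0.06   0.039] [ 0.567 -0.108  0.016]
200 [ 0.546 -0.052  0.039] [ 0.539 -0.054  0.04 ] [ 0.536 -0.061  0.038]
201 [ 0.545 -0.05   0.037] [ 0.539 -0.054  0.038] [ 0.532 -0.055  0.039]
202 [ 0.545 -0.05   0.035] [ 0.536 -0.049  0.037] [ 0.53  -0.052  0.038]
203 [ 0.544 -0.049  0.033] [ 0.536 -0.049  0.035] [ 0.529 -0.051  0.036]
204 [ 0.544 -0.05   0.03 ] [ 0.536 -0.05   0.032] [ 0.528 -0.049  0.034]
205 [ 0.543 -0.048  0.029] [ 0.535 -0.048  0.031] [ 0.527 -0.048  0.032]
```

View pics/s3c.png

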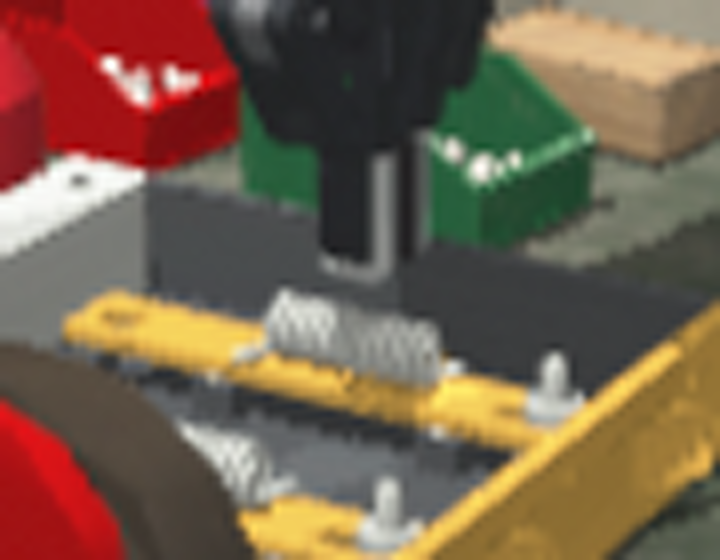

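Request:
servo_tool(plan=[[[0, 0, 0], [0, 0, 0]], [[0, 0, 0], [0, 0, 0]], [[0, 0, 0], [0, 0, 0]], [[0, 0, 0], [0, 0, 0]]], grip=0.036)

```text
t: 3.88
ee_pos: [0.5419, -0.0607, 0.0287]
orientation: [-0.0, 1.0, 0.025, -0.0]
contact_force: [-0.1, 1.2, -1.0]
gripper_width: 0.036
```

```bash
python3 -c "
from h import *
p=shot('side','s4');C=cloud(p);s,r=st();print(s['ee_pos'],s['gripper_width'])
cv2.imwrite('pics/s4c.png',cv2.resize(p['frame'][130:230,200:290],None,fx=6,fy=6,interpolation=cv2.INTER_CUBIC))
m=(abs(C[...,0]-s['ee_pos'][0])<.03)&(abs(C[...,1]-s['ee_pos'][1])<.045)&(C[...,2]>.046)&(C[...,2]<.2)
P=C[m]
for z in np.arange(.046,.16,.006):
  Q=P[(P[:,2]>=z)&(P[:,2]<z+.006)]
  if len(Q): print(round(z,3),len(Q),Q.min(0).round(3),Q.max(0).round(3))
"
```

```text
[ 0.54186618 -0.06067582  0.02868018] 0.03577900363626932
0.052 18 [ 0.531 -0.085  0.055] [ 0.55  -0.036  0.058]
0.058 40 [ 0.527 -0.084  0.058] [ 0.551 -0.031  0.064]
0.064 47 [ 0.529 -0.084  0.064] [ 0.55  -0.029  0.07 ]
0.07 44 [ 0.527 -0.084  0.07 ] [ 0.551 -0.029  0.076]
0.076 48 [ 0.528 -0.083  0.076] [ 0.551 -0.029  0.082]
0.082 46 [ 0.527 -0.083  0.082] [ 0.552 -0.029  0.088]
0.088 50 [ 0.528 -0.088  0.088] [ 0.552 -0.029  0.094]
0.094 35 [ 0.526 -0.105  0.094] [ 0.552 -0.029  0.1  ]
0.1 55 [ 0.526 -0.105  0.1  ] [ 0.548 -0.016  0.106]
0.106 51 [ 0.525 -0.105  0.106] [ 0.55  -0.016  0.112]
0.112 38 [ 0.526 -0.105  0.112] [ 0.547 -0.017  0.118]
0.118 55 [ 0.521 -0.105  0.118] [ 0.542 -0.016  0.124]
0.124 40 [ 0.521 -0.086  0.124] [ 0.541 -0.018  0.13 ]
0.13 44 [ 0.521 -0.087  0.13 ] [ 0.543 -0.036  0.136]
0.136 45 [ 0.521 -0.088  0.136] [ 0.541 -0.032  0.142]
0.142 48 [ 0.521 -0.081  0.142] [ 0.542 -0.029  0.148]
0.148 45 [ 0.519 -0.081  0.148] [ 0.538 -0.018  0.154]
0.154 72 [ 0.519 -0.097  0.154] [ 0.542 -0.016  0.16 ]
```

View pics/s4c.png

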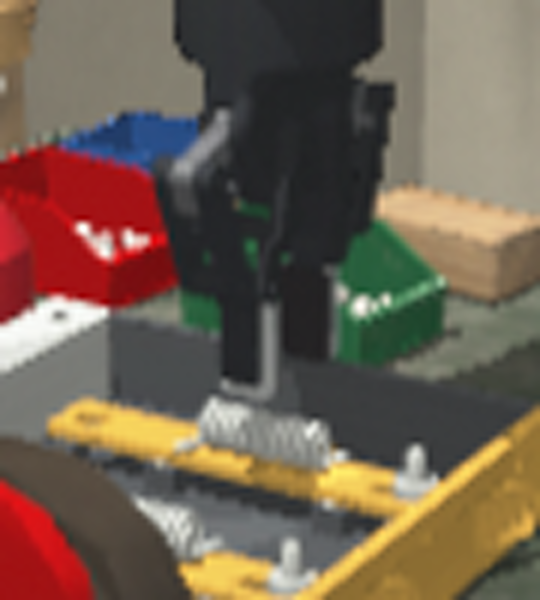

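Request:
servo_tool(plan=[[[0, -0.0045, 0.004], [0, 0, 0]], [[0, -0.0045, 0.008], [0, 0, 0]], [[0, -0.0045, 0.012], [0, 0, 0]], [[0, -0.0045, 0.012], [0, 0, 0]], [[0, -0.0045, 0.012], [0, 0, 0]]])

```text
t: 4.35
ee_pos: [0.5414, -0.0561, 0.0163]
orientation: [-0.0, 1.0, 0.025, -0.0]
contact_force: [-0.7, -0.1, -0.1]
gripper_width: 0.0362
```

```bash
cat >> h.py <<'E'
def tip(name=None,box=None):
    p=shot('side');C=cloud(p);s,r=st();print('t',round(s['t'],2),'ee',s['ee_pos'].round(4),'w',round(s['gripper_width'],4),'F',s['contact_force'].round(2))
    if name:
        u,v=proj(p,s['ee_pos']).astype(int);u0,v0=max(u-50,0),max(v-65,0)
        cv2.imwrite('pics/%s.png'%name,cv2.resize(p['frame'][v0:v0+100,u0:u0+100],None,fx=6,fy=6,interpolation=cv2.INTER_CUBIC))
        print('crop origin',u0,v0,'tcp at',((proj(p,s['ee_pos'])-[u0,v0]+.5)*6).round())
    return p,C,s
E
python3 -c "
from h import *
tip('s5')"
```

```text
t 4.4 ee [ 0.5416 -0.0562  0.0166] w 0.0359 F [ 0.31 -0.06  0.29]
crop origin 194 143 tcp at [307. 397.]
```

View pics/s5.png

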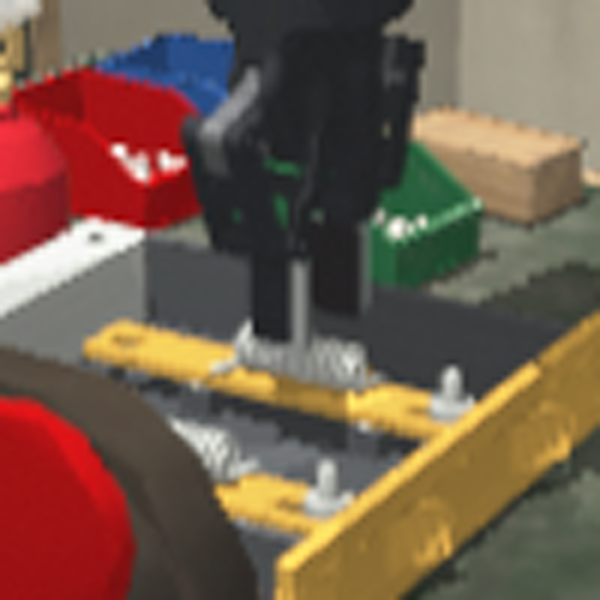

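Request:
servo_tool(plan=[[[0, 0, 0.004], [0, 0, 0]], [[0, 0, 0.008], [0, 0, 0]], [[0, 0, 0.011], [0, 0, 0]], [[0, 0, 0.011], [0, 0, 0]], [[0, 0, 0.011], [0, 0, 0]]])

```text
t: 4.82
ee_pos: [0.5415, -0.0561, 0.0055]
orientation: [-0.0, 1.0, 0.025, -0.0]
contact_force: [0.2, 0.3, 1.2]
gripper_width: 0.036
```

```bash
python3 -c "
from h import *
tip('s6')"
```

```text
t 4.87 ee [ 0.5416 -0.0562  0.0056] w 0.0357 F [ 0.14 -0.26  0.46]
crop origin 194 148 tcp at [307. 393.]
```

View pics/s6.png

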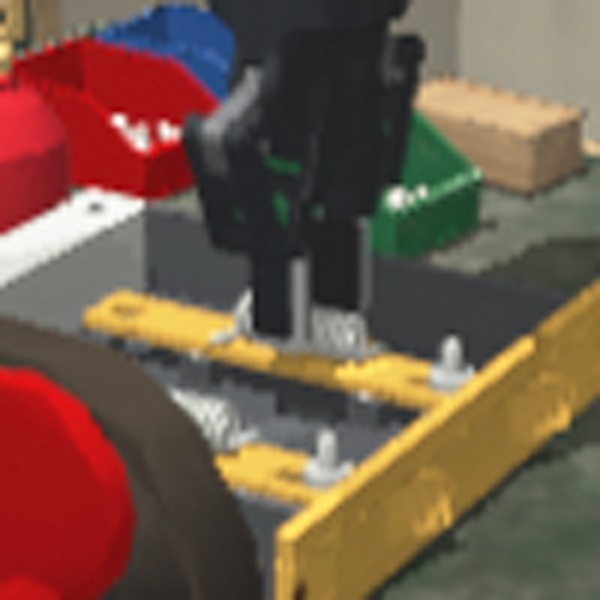

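Request:
servo_tool(plan=[[[0, 0, 0], [0, 0, 0]], [[0, 0, 0], [0, 0, 0]], [[0, 0, 0], [0, 0, 0]], [[0, 0, 0], [0, 0, 0]], [[0, 0, 0], [0, 0, 0]]], grip=0.008)

```text
t: 5.28
ee_pos: [0.5418, -0.0562, 0.006]
orientation: [-0.0, 1.0, 0.025, 0.0]
contact_force: [-0.3, 1.1, 3.8]
gripper_width: 0.0158
```

Request:
servo_tool(plan=[[[0, 0, -0.02], [0, 0, 0]], [[0, 0, -0.05], [0, 0, 0]], [[0, 0, -0.09], [0, 0, 0]], [[0, 0, -0.09], [0, 0, 0]], [[0, 0, -0.09], [0, 0, 0]]])

```text
t: 5.7
ee_pos: [0.5428, -0.0565, 0.0978]
orientation: [0.001, 1.0, 0.025, 0.002]
contact_force: [-0.4, -0.3, -1.0]
gripper_width: 0.0155
```

```bash
python3 -c "
from h import *
tip('s7')
go([.6305,-.2245,.095],-4)"
```

```text
t 5.75 ee [ 0.5419 -0.0563  0.0961] w 0.0159 F [ 0.01  0.26 -0.93]
crop origin 194 111 tcp at [305. 394.]
t 5.75 at [ 0.5419 -0.0563  0.0961] shift [0.08, 0.1725, 0.0012] turn [0.01, -0.07, 6.9] rows 4.6
```

View pics/s7.png

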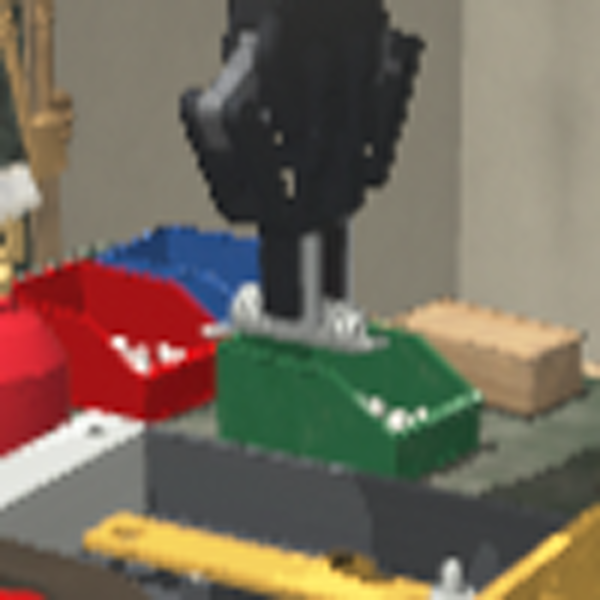

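Request:
servo_tool(plan=[[[0.08, 0.1725, 0.0], [0, 0, 7]], [[0.08, 0.1725, 0.0], [0, 0, 7]], [[0.08, 0.1725, 0.0], [0, 0, 7]], [[0.08, 0.1725, 0.0], [0, 0, 7]], [[0.08, 0.1725, 0.0], [0, 0, 7]], [[0.08, 0.1725, 0.035], [0, 0, 7]], [[0.08, 0.1725, 0.066], [0, 0, 7]], [[0.08, 0.1725, 0.066], [0, 0, 7]], [[0.08, 0.1725, 0.066], [0, 0, 7]]])

```text
t: 6.5
ee_pos: [0.6289, -0.2238, 0.0276]
orientation: [-0.001, 0.999, -0.036, -0.002]
contact_force: [-0.1, -0.3, 1.0]
gripper_width: 0.0156
```

```bash
python3 -c "
from h import *
tip('s8')"
```

```text
t 6.55 ee [ 0.6301 -0.2242  0.0299] w 0.016 F [-0.   -0.2   1.29]
crop origin 202 110 tcp at [305. 394.]
```

View pics/s8.png

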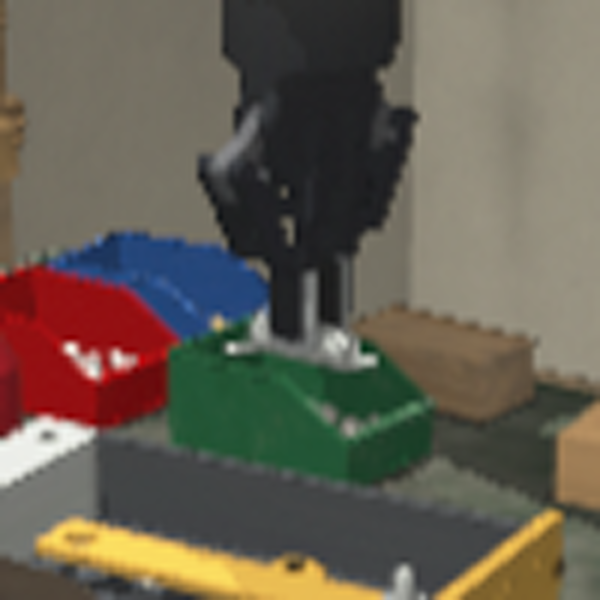

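Request:
servo_tool(plan=[[[0, 0, 0.006], [0, 0, 0]], [[0, 0, 0.012], [0, 0, 0]], [[0, 0, 0.012], [0, 0, 0]]])

```text
t: 6.8
ee_pos: [0.6303, -0.2242, 0.0176]
orientation: [0.0, 0.999, -0.036, 0.0]
contact_force: [-0.0, -0.4, -0.9]
gripper_width: 0.0158
```

Request:
servo_tool(plan=[[[0, 0, 0.0], [0, 0, 0]], [[0, 0, 0], [0, 0, 0]], [[0, 0, 0.0], [0, 0, 0]]], grip=0.029)

```text
t: 7.05
ee_pos: [0.6305, -0.2245, 0.0182]
orientation: [0.0, 0.999, -0.036, 0.0]
contact_force: [0.3, -0.2, 0.9]
gripper_width: 0.029
```

Request:
servo_tool(plan=[[[0, 0, -0.03], [0, 0, 0]], [[0, 0, -0.07], [0, 0, 0]], [[0, 0, -0.1], [0, 0, 0]], [[0, -0.04, -0.1], [0, 0, 0]], [[0, -0.08, -0.1], [0, 0, 0]], [[-0.0, -0.12, -0.1], [0, 0, 0]], [[0, -0.12, -0.1], [0, 0, 0]], [[0, -0.12, -0.1], [0, 0, 0]]], grip=0.036)

```text
t: 7.72
ee_pos: [0.6391, -0.1027, 0.1183]
orientation: [-0.0, 0.999, -0.034, 0.0]
contact_force: [0.3, 0.1, 0.6]
gripper_width: 0.0363
```

```bash
python3 -c "
from h import *
tip('s9')
p=shot('top','t9')
go([.5385,.0335,.06],3)"
```

```text
t 7.77 ee [ 0.639  -0.1041  0.1181] w 0.0362 F [ 0.66  0.03 -0.35]
crop origin 172 89 tcp at [303. 394.]
t 7.8167 at [ 0.6389 -0.105   0.118 ] shift [-0.11, -0.131, 0.0579] turn [0.02, -0.02, -7.09] rows 4.3
```

View pics/t9.png

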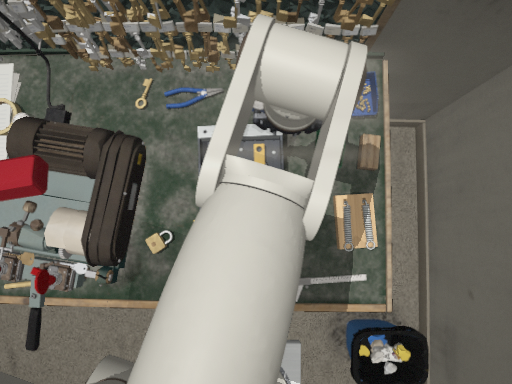

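View pics/s9.png

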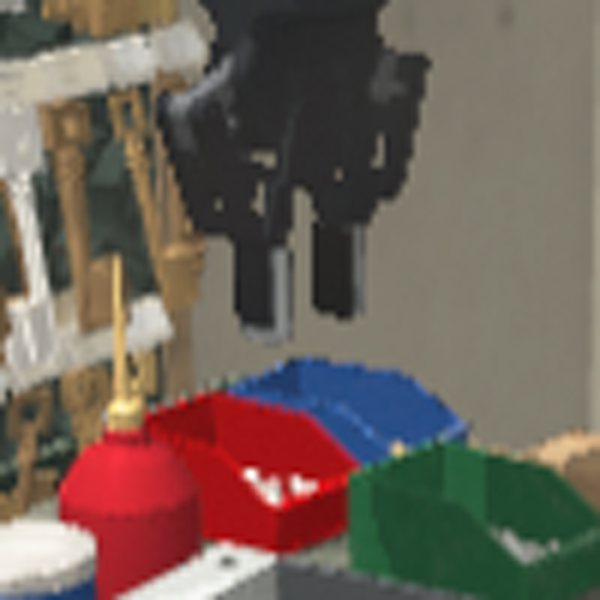

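Request:
servo_tool(plan=[[[-0.11, -0.131, 0.0], [0, 0, -7]], [[-0.11, -0.131, 0.0], [0, 0, -7]], [[-0.11, -0.131, 0.0], [0, 0, -7]], [[-0.11, -0.131, 0.0], [0, 0, -7]], [[-0.11, -0.131, 0.03], [0, 0, -7]], [[-0.11, -0.131, 0.06], [0, 0, -7]], [[-0.11, -0.131, 0.084], [0, 0, -7]], [[-0.11, -0.131, 0.084], [0, 0, -7]], [[-0.11, -0.131, 0.084], [0, 0, -7]]])

```text
t: 8.57
ee_pos: [0.5383, 0.0329, 0.0336]
orientation: [-0.0, 1.0, 0.025, -0.001]
contact_force: [0.2, -0.6, 0.2]
gripper_width: 0.036
```

```bash
python3 -c "
from h import *
tip('s10')
go([.5385,.0335,.006],3)"
```

```text
t 8.62 ee [0.5391 0.033  0.0348] w 0.0357 F [ 0.65 -0.03  0.46]
crop origin 172 150 tcp at [303. 398.]
t 8.6167 at [0.5391 0.033  0.0348] shift [-0.0006, -0.0006, 0.0288] turn [0.0, -0.03, -0.17] rows 0.7
```

View pics/s10.png

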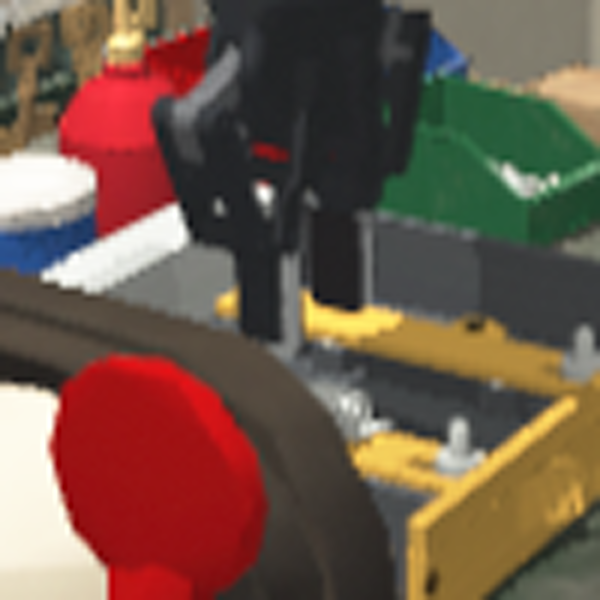

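Request:
servo_tool(plan=[[[-0.0005, -0.001, 0.01], [0, 0, 0]], [[-0.0005, -0.001, 0.02], [0, 0, 0]], [[-0.0005, -0.001, 0.0285], [0, 0, 0]], [[-0.0005, -0.001, 0.0285], [0, 0, 0]], [[-0.0005, -0.001, 0.0285], [0, 0, 0]]])

```text
t: 9.03
ee_pos: [0.5377, 0.0348, 0.0047]
orientation: [-0.0, 1.0, 0.025, -0.001]
contact_force: [0.1, -0.3, -0.4]
gripper_width: 0.0359
```

Request:
servo_tool(plan=[[[0, 0, 0], [0, 0, 0]], [[0, 0, 0], [0, 0, 0]], [[0, 0, 0], [0, 0, 0]], [[0, 0, 0], [0, 0, 0]], [[0, 0, 0], [0, 0, 0]]], grip=0.008)

```text
t: 9.45
ee_pos: [0.5383, 0.0348, 0.0057]
orientation: [-0.0, 1.0, 0.025, 0.0]
contact_force: [0.1, -0.1, 5.3]
gripper_width: 0.0159
```

Request:
servo_tool(plan=[[[0, 0, -0.02], [0, 0, 0]], [[0, 0, -0.05], [0, 0, 0]], [[0, 0, -0.09], [0, 0, 0]], [[0, 0, -0.11], [0, 0, 0]], [[0, 0, -0.11], [0, 0, 0]], [[0, 0, -0.11], [0, 0, 0]]])

```text
t: 9.95
ee_pos: [0.5384, 0.0347, 0.1162]
orientation: [0.0, 1.0, 0.025, 0.001]
contact_force: [0.1, -0.0, -1.5]
gripper_width: 0.0159
```

```bash
python3 -c "
from h import *
tip('s11')
go([.6305,-.2245,.106],-4)"
```

```text
t 10.0 ee [0.5378 0.0348 0.1149] w 0.0155 F [-0.03 -0.81 -0.84]
crop origin 170 115 tcp at [309. 398.]
t 10.0 at [0.5378 0.0348 0.1149] shift [0.0795, 0.2636, 0.0089] turn [-0.01, 0.0, 6.9] rows 6.6
```

View pics/s11.png

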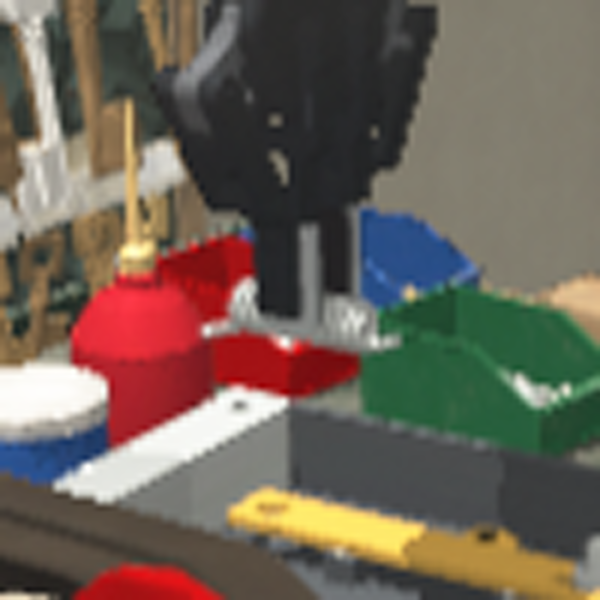

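Request:
servo_tool(plan=[[[0.0795, 0.262, 0.009], [0, 0, 7]], [[0.0795, 0.262, 0.009], [0, 0, 7]], [[0.0795, 0.262, 0.009], [0, 0, 7]], [[0.0795, 0.262, 0.009], [0, 0, 7]], [[0.0795, 0.262, 0.009], [0, 0, 7]], [[0.0795, 0.262, 0.009], [0, 0, 7]], [[0.0795, 0.262, 0.009], [0, 0, 7]], [[0.0795, 0.262, 0.05], [0, 0, 7]], [[0.0795, 0.262, 0.087], [0, 0, 7]], [[0.0795, 0.262, 0.087], [0, 0, 7]], [[0.0795, 0.262, 0.087], [0, 0, 7]]])

```text
t: 10.92
ee_pos: [0.629, -0.2221, 0.0258]
orientation: [-0.001, 0.999, -0.036, -0.003]
contact_force: [0.5, -0.0, 0.5]
gripper_width: 0.0159
```

Request:
servo_tool(plan=[[[0, 0, 0.0], [0, 0, 0]], [[0, 0, 0], [0, 0, 0]], [[0, 0, 0.0], [0, 0, 0]]], grip=0.029)

```text
t: 11.17
ee_pos: [0.6316, -0.223, 0.0306]
orientation: [0.001, 0.999, -0.036, 0.001]
contact_force: [-0.1, -0.2, 1.2]
gripper_width: 0.029
```

Request:
servo_tool(plan=[[[0, 0, -0.03], [0, 0, 0]], [[0, 0, -0.07], [0, 0, 0]], [[0, 0, -0.1], [0, 0, 0]], [[-0.04, 0, -0.1], [0, 0, 0]], [[-0.08, 0, -0.1], [0, 0, 0]], [[-0.12, 0, -0.1], [0, 0, 0]], [[-0.16, 0, -0.1], [0, 0, 0]], [[-0.2, 0, -0.1], [0, 0, 0]], [[-0.24, 0, -0.1], [0, 0, 0]], [[-0.24, 0, -0.1], [0, 0, 0]], [[-0.24, 0, -0.1], [0, 0, 0]]])

```text
t: 12.08
ee_pos: [0.3905, -0.2059, 0.1301]
orientation: [0.001, 0.999, -0.036, 0.002]
contact_force: [0.5, -0.6, 0.1]
gripper_width: 0.0289
```

```bash
python3 -c "
from h import *
tip('s12')
p=shot('top','t12')
cv2.imwrite('pics/t12c.png',cv2.resize(p['frame'][100:260,300:400],None,fx=4,fy=4,interpolation=cv2.INTER_CUBIC)[:600])"
```

```text
t 12.13 ee [ 0.3916 -0.2061  0.1299] w 0.0292 F [ 0.2  -0.18 -0.01]
crop origin 284 90 tcp at [308. 399.]
```

View pics/t12.png

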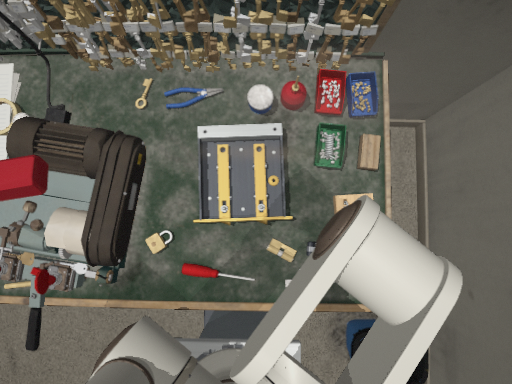

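View pics/t12c.png

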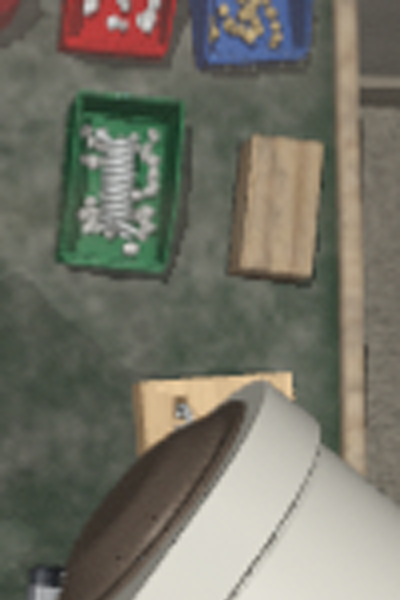

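```bash
python3 -c "
from h import *
p=shot('top');C=cloud(p)
for d in robot.outline_of('stub1',p):
  P=C[d['mask']];print(d['score'],d['extent'],np.median(P,0).round(3),np.percentile(P[:,2],95))
cv2.imwrite('pics/c13.png',cv2.resize(p['frame'][115:235,185:300],None,fx=5,fy=5,interpolation=cv2.INTER_CUBIC))
cv2.imwrite('pics/b13.png',cv2.resize(p['frame'][118:173,308:385],None,fx=10,fy=10,interpolation=cv2.INTER_CUBIC))
m=(C[...,0]>.55)&(C[...,0]<.70)&(C[...,1]>-.39)&(C[...,1]<-.28)&(C[...,2]>.02)&(C[...,2]<.05);print(rect(C[m]))
"
```

```text
0.58 [327.5, 148.4, 8.7, 19.9] [ 0.63  -0.222  0.036] 0.03965138540226194
(array([ 621.5, -325.3]), array([47.1, 86.1]), 83.64)
```

View pics/c13.png

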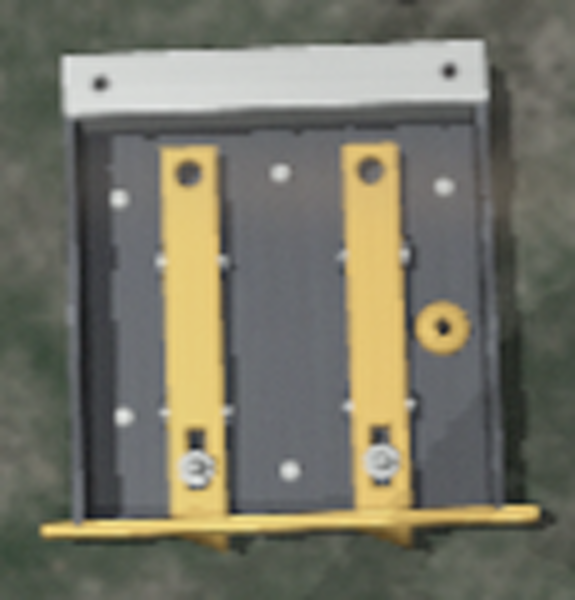

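View pics/b13.png

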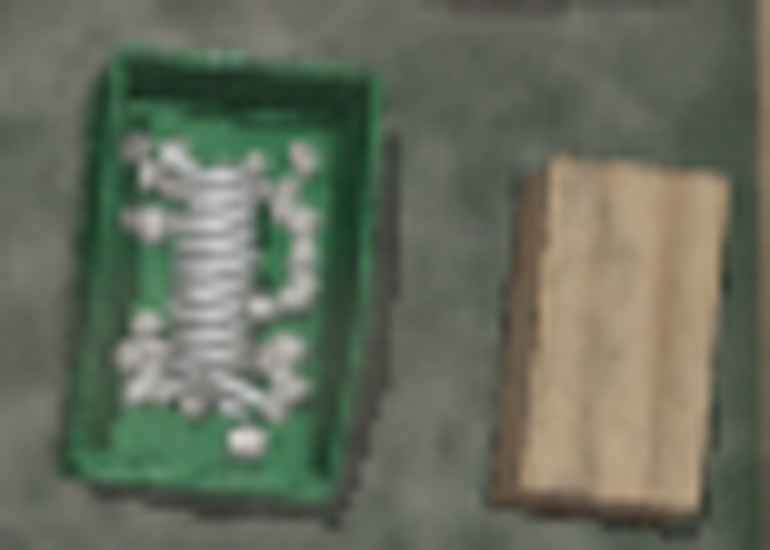

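```bash
python3 -c "
from h import *
p=shot('top')
o=lambda c:((c[0]+.5)/10-.5+308,(c[1]+.5)/10-.5+118)
P=np.array([at_z(p,*o(c),.032)[:2] for c in((553,157),(728,178),(700,512),(518,500))]);print(P.round(4),P.mean(0),np.degrees(np.arctan2(*(P[0]+P[1]-P[2]-P[3])[::-1])))
go([P.mean(0)[0],P.mean(0)[1],.1],-6.4)
"
```

```text
[[ 0.6646 -0.3073]
 [ 0.6603 -0.3511]
 [ 0.5764 -0.3427]
 [ 0.5785 -0.2976]] [ 0.6199544  -0.32469633] -6.069243412189383
t 12.3333 at [ 0.392  -0.2058  0.1283] shift [0.2358, 0.1025, 0.0283] turn [-0.01, -0.0, 2.34] rows 6.2
```

Request:
servo_tool(plan=[[[0.2358, 0.103, 0.02], [0, 0, 2.3]], [[0.2358, 0.103, 0.02], [0, 0, 2.3]], [[0.2358, 0.103, 0.02], [0, 0, 2.3]], [[0.2358, 0.103, 0.02], [0, 0, 2.3]], [[0.2358, 0.103, 0.02], [0, 0, 2.3]], [[0.2358, 0.103, 0.02], [0, 0, 2.3]], [[0.2358, 0.103, 0.05], [0, 0, 2.3]], [[0.2358, 0.103, 0.05], [0, 0, 2.3]], [[0.2358, 0.103, 0.05], [0, 0, 2.3]]], grip=0.065)

```text
t: 13.08
ee_pos: [0.619, -0.3246, 0.0753]
orientation: [-0.001, 0.998, -0.055, -0.002]
contact_force: [0.5, 0.3, 0.9]
gripper_width: 0.0647
```

```bash
python3 -c "
from h import *
p,C,s=tip('s14')
m=(abs(C[...,0]-s['ee_pos'][0])<.04)&(abs(C[...,1]-s['ee_pos'][1])<.06)&(C[...,2]>.04)&(C[...,2]<.2)
P=C[m]
for z in np.arange(.06,.16,.006):
  Q=P[(P[:,2]>=z)&(P[:,2]<z+.006)]
  if len(Q): print(round(z,3),len(Q),Q.min(0).round(3),Q.max(0).round(3))
go([.62,-.325,.02],-6.2)
"
```

```text
t 13.13 ee [ 0.6191 -0.3248  0.0774] w 0.0647 F [-0.26 -1.14  0.27]
crop origin 225 84 tcp at [304. 398.]
0.102 5 [ 0.611 -0.363  0.106] [ 0.63  -0.288  0.108]
0.108 26 [ 0.603 -0.363  0.108] [ 0.631 -0.286  0.113]
0.114 35 [ 0.603 -0.363  0.114] [ 0.632 -0.279  0.12 ]
0.12 39 [ 0.601 -0.365  0.12 ] [ 0.632 -0.278  0.126]
0.126 33 [ 0.603 -0.363  0.126] [ 0.631 -0.278  0.132]
0.132 36 [ 0.601 -0.362  0.132] [ 0.63  -0.28   0.138]
0.138 36 [ 0.603 -0.364  0.138] [ 0.631 -0.279  0.144]
0.144 31 [ 0.601 -0.369  0.144] [ 0.63  -0.277  0.15 ]
0.15 44 [ 0.599 -0.381  0.151] [ 0.637 -0.265  0.156]
0.156 44 [ 0.599 -0.383  0.156] [ 0.635 -0.266  0.162]
t 13.1333 at [ 0.6191 -0.3248  0.0774] shift [0.0011, 0.0002, 0.0574] turn [-0.06, 0.1, -0.17] rows 1.4
```

View pics/s14.png

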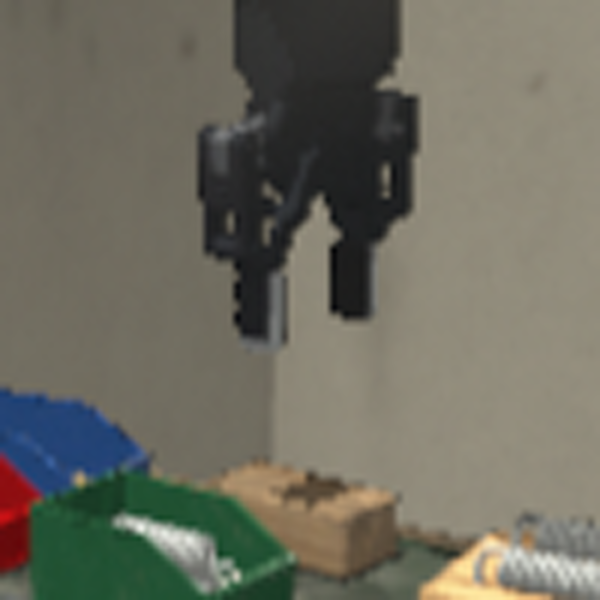

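Request:
servo_tool(plan=[[[0.001, 0.0, 0.03], [0, 0, 0]], [[0.001, 0.0, 0.06], [0, 0, 0]], [[0.001, 0.0, 0.08], [0, 0, 0]], [[0.001, 0.0, 0.09], [0, 0, 0]], [[0.001, 0.0, 0.09], [0, 0, 0]], [[0.001, 0.0, 0.09], [0, 0, 0]]])

```text
t: 13.63
ee_pos: [0.6205, -0.3256, -0.0101]
orientation: [0.0, 0.998, -0.056, 0.001]
contact_force: [1.1, 0.0, 0.0]
gripper_width: 0.0651
```

Request:
servo_tool(plan=[[[0, 0, 0], [0, 0, 0]], [[0, 0, 0], [0, 0, 0]], [[0, 0, 0], [0, 0, 0]], [[0, 0, 0], [0, 0, 0]], [[0, 0, 0], [0, 0, 0]]], grip=0.03, force=60)

```text
t: 14.05
ee_pos: [0.621, -0.326, -0.0092]
orientation: [0.001, 0.998, -0.056, 0.001]
contact_force: [-1.7, 0.3, 9.7]
gripper_width: 0.0436
```

```bash
python3 -c "
from h import *
p,C,s=tip('s15')
go([.62,-.325,.1],-6.2)
"
```

```text
t 14.1 ee [ 0.621  -0.326  -0.0093] w 0.0435 F [-0.7   1.27 10.49]
crop origin 224 113 tcp at [304. 395.]
t 14.1 at [ 0.621  -0.326  -0.0093] shift [-0.0008, -0.0008, -0.1093] turn [0.08, -0.17, -0.2] rows 2.6
```

View pics/s15.png

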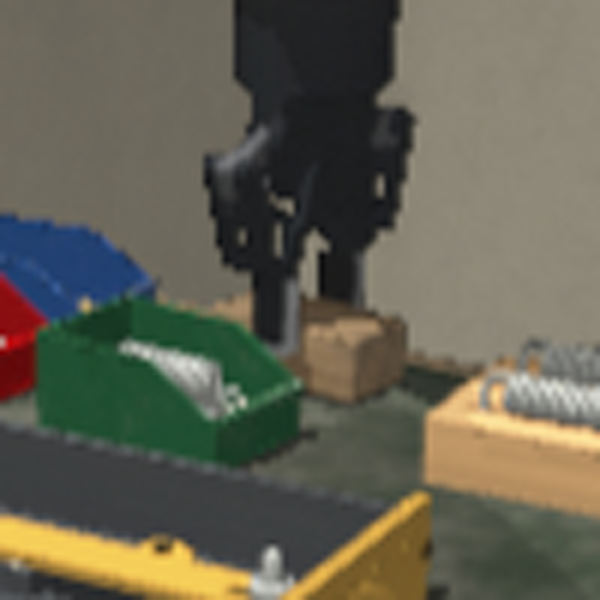

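Request:
servo_tool(plan=[[[0, 0, -0.03], [0, 0, 0]], [[0, 0, -0.06], [0, 0, 0]], [[0, 0, -0.09], [0, 0, 0]], [[0, 0, -0.1], [0, 0, 0]], [[0, 0, -0.1], [0, 0, 0]], [[0, 0, -0.1], [0, 0, 0]]])

```text
t: 14.6
ee_pos: [0.6202, -0.3256, 0.089]
orientation: [0.0, 0.998, -0.056, 0.001]
contact_force: [0.1, 0.2, -1.2]
gripper_width: 0.0436
```

```bash
python3 -c "
from h import *
p,C,s=tip('s16')
go([.6603,.0548,.085],93)
"
```

```text
t 14.65 ee [ 0.6198 -0.3252  0.0877] w 0.0435 F [-0.49 -0.24 -1.69]
crop origin 225 81 tcp at [304. 394.]
t 14.65 at [ 0.6198 -0.3252  0.0877] shift [-0.0021, -0.3822, 0.0028] turn [-0.04, 0.0, -99.4] rows 13.9
```

View pics/s16.png

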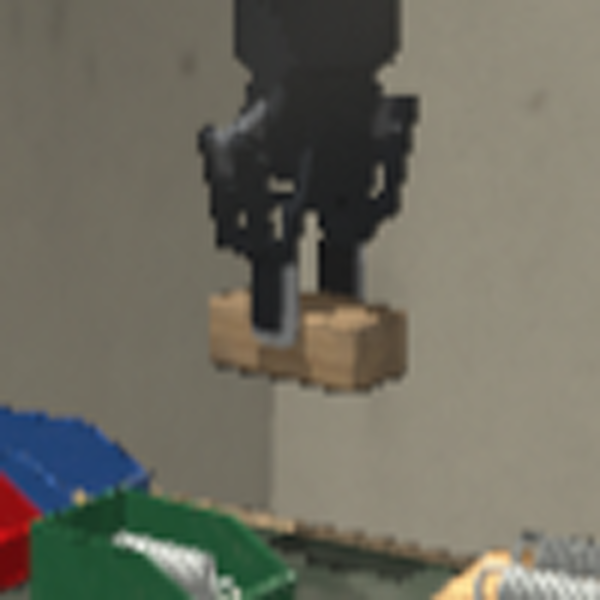

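```bash
python3 -c "
from h import *
go([.59,.0548,.1],93)
"
```

```text
t 14.65 at [ 0.6198 -0.3252  0.0877] shift [-0.072, -0.3744, -0.0122] turn [-0.04, 0.0, -99.4] rows 13.9
```

Request:
servo_tool(plan=[[[-0.07, -0.03, -0.012], [0, 0, -7]], [[-0.07, -0.06, -0.012], [0, 0, -14]], [[-0.07, -0.09, -0.012], [0, 0, -21]], [[-0.07, -0.12, -0.012], [0, 0, -28]], [[-0.07, -0.15, -0.012], [0, 0, -35]], [[-0.07, -0.18, -0.012], [0, 0, -42]], [[-0.07, -0.21, -0.012], [0, 0, -49]], [[-0.07, -0.24, -0.012], [0, 0, -56]], [[-0.07, -0.27, -0.012], [0, 0, -63]], [[-0.07, -0.3, -0.012], [0, 0, -70]], [[-0.07, -0.33, -0.012], [0, 0, -77]], [[-0.07, -0.355, -0.012], [0, 0, -84]]])

```text
t: 15.65
ee_pos: [0.5893, 0.0372, 0.0987]
orientation: [-0.001, 0.777, 0.629, -0.001]
contact_force: [-0.4, -0.4, -0.4]
gripper_width: 0.0436
```

Request:
servo_tool(plan=[[[0, 0, 0], [0, 0, -7.1]], [[0, 0, 0], [0, 0, -14]], [[0, 0, 0], [0, 0, -15]], [[0, 0, 0], [0, 0, -15]], [[0, 0, 0], [0, 0, -15]]])

```text
t: 16.07
ee_pos: [0.5898, 0.0349, 0.0995]
orientation: [-0.0, 0.693, 0.721, -0.0]
contact_force: [0.7, 0.2, -0.8]
gripper_width: 0.0433
```

```bash
python3 -c "
from h import *
go([.6603,.0548,.055],93);p=shot('side','s17')
"
```

```text
t 16.0667 at [0.5898 0.0349 0.0995] shift [0.017, 0.0713, 0.0444] turn [-0.06, -0.01, -0.66] rows 2.1
```

View pics/s17.png

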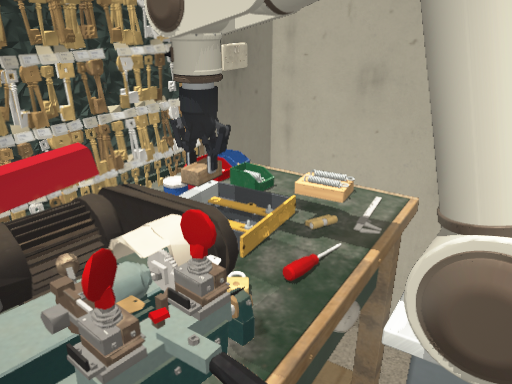

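Good. Move over the left end of the land, hovering.

Request:
servo_tool(plan=[[[0.017, 0.035, 0], [0, 0, -0.6]], [[0.017, 0.071, 0.01], [0, 0, -0.6]], [[0.017, 0.071, 0.03], [0, 0, -0.6]], [[0.017, 0.071, 0.05], [0, 0, -0.6]], [[0.017, 0.071, 0.05], [0, 0, -0.6]], [[0.017, 0.071, 0.05], [0, 0, -0.6]], [[0.017, 0.071, 0.05], [0, 0, -0.6]]])

```text
t: 16.7
ee_pos: [0.6605, 0.0551, 0.0515]
orientation: [0.0, 0.688, 0.726, 0.0]
contact_force: [1.3, -0.0, -0.9]
gripper_width: 0.0437
```

```bash
python3 -c "
from h import *
go([.6603,.0548,.0347],93);tip('s18')
"
```

```text
t 16.7 at [0.6605 0.0551 0.0515] shift [-0.0003, -0.0003, 0.0168] turn [0.06, -0.0, 0.11] rows 0.4
t 16.75 ee [0.6607 0.0552 0.0519] w 0.0431 F [ 0.16 -0.14 -0.96]
crop origin 121 134 tcp at [306. 396.]
```

View pics/s18.png

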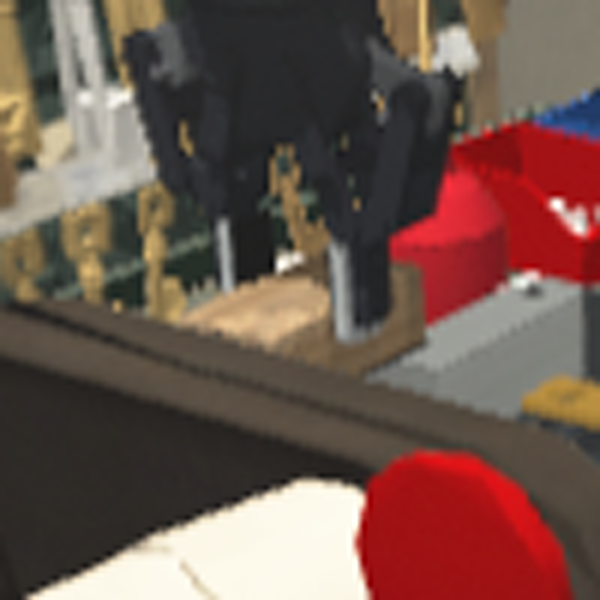

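Lower towards contact in small steps.

Request:
servo_tool(plan=[[[0, 0, 0.006], [0, 0, 0]], [[0, 0, 0.011], [0, 0, 0]], [[0, 0, 0.014], [0, 0, 0]], [[0, 0, 0.015], [0, 0, 0]], [[0, 0, 0.015], [0, 0, 0]], [[0, 0, 0.015], [0, 0, 0]]])

```text
t: 17.25
ee_pos: [0.6602, 0.0554, 0.0352]
orientation: [-0.0, 0.687, 0.727, 0.0]
contact_force: [-0.4, -0.4, -0.2]
gripper_width: 0.0436
```

Request:
servo_tool(plan=[[[0, 0, 0.0005], [0, 0, 0]], [[0, 0, 0.001], [0, 0, 0]], [[0, 0, 0.001], [0, 0, 0]], [[0, 0, 0.001], [0, 0, 0]]])

```text
t: 17.58
ee_pos: [0.6604, 0.0553, 0.0348]
orientation: [0.0, 0.687, 0.727, 0.0]
contact_force: [-3.0, -0.7, 4.4]
gripper_width: 0.0437
```

Request:
servo_tool(plan=[[[0, 0, 0.0004], [0, 0, 0]], [[0, 0, 0.0008], [0, 0, 0]], [[0, 0, 0.0008], [0, 0, 0]], [[0, 0, 0.0008], [0, 0, 0]]])

```text
t: 17.92
ee_pos: [0.6604, 0.0554, 0.0348]
orientation: [0.0, 0.687, 0.727, 0.0]
contact_force: [-6.9, -1.1, 12.7]
gripper_width: 0.0435
```

Request:
servo_tool(plan=[[[-0.006, 0, 0], [0, 0, 0]], [[-0.013, 0, 0], [0, 0, 0]], [[-0.02, 0, 0], [0, 0, 0]], [[-0.027, 0, 0], [0, 0, 0]], [[-0.034, 0, 0], [0, 0, 0]], [[-0.041, 0, 0], [0, 0, 0]], [[-0.048, 0, 0], [0, 0, 0]], [[-0.054, 0, 0], [0, 0, 0]], [[-0.058, 0, 0], [0, 0, 0]], [[-0.058, 0, 0], [0, 0, 0]], [[-0.058, 0, 0], [0, 0, 0]]])

```text
t: 18.83
ee_pos: [0.6643, -0.003, 0.0347]
orientation: [0.001, 0.687, 0.726, 0.001]
contact_force: [0.3, -2.7, 9.4]
gripper_width: 0.0434
```

Request:
servo_tool(plan=[[[-0.006, 0, 0], [0, 0, 0]], [[-0.013, 0, 0.0001], [0, 0, 0]], [[-0.02, 0, 0.0001], [0, 0, 0]], [[-0.027, 0, 0.0002], [0, 0, 0]], [[-0.034, 0, 0.0002], [0, 0, 0]], [[-0.041, 0, 0.0003], [0, 0, 0]], [[-0.048, 0, 0.0003], [0, 0, 0]], [[-0.054, 0, 0.0003], [0, 0, 0]], [[-0.059, 0, 0.0003], [0, 0, 0]], [[-0.059, 0, 0.0003], [0, 0, 0]], [[-0.059, 0, 0.0003], [0, 0, 0]], [[-0.059, 0, 0.0003], [0, 0, 0]]])

```text
t: 19.83
ee_pos: [0.6678, -0.0619, 0.0348]
orientation: [0.001, 0.687, 0.726, 0.001]
contact_force: [-0.9, -2.3, 12.0]
gripper_width: 0.0435
```

```bash
python3 -c "
from h import *
tip('s19')
"
```

```text
t 19.88 ee [ 0.6678 -0.0619  0.0347] w 0.0434 F [ 0.74 -2.35 11.38]
crop origin 153 124 tcp at [304. 395.]
```

View pics/s19.png

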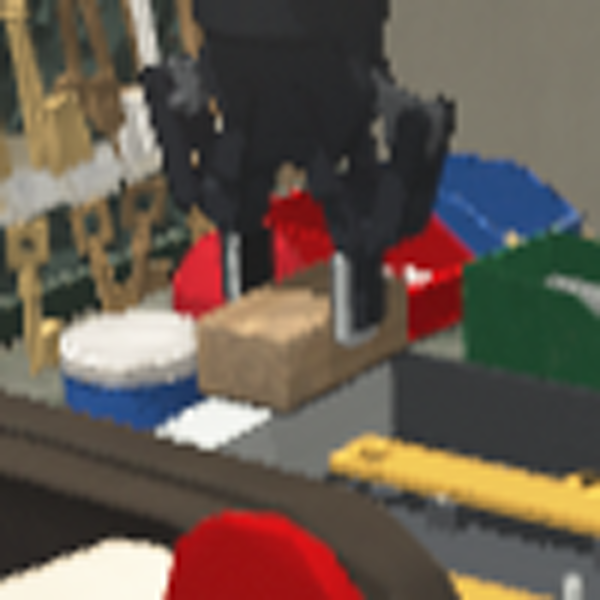

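Request:
servo_tool(plan=[[[0.006, 0, 0], [0, 0, 0]], [[0.013, 0, 0], [0, 0, 0]], [[0.02, 0, 0], [0, 0, 0]], [[0.027, 0, 0], [0, 0, 0]], [[0.034, 0, 0], [0, 0, 0]], [[0.041, 0, 0], [0, 0, 0]], [[0.048, 0, 0], [0, 0, 0]], [[0.054, 0, 0], [0, 0, 0]], [[0.059, 0, 0], [0, 0, 0]], [[0.059, 0, 0], [0, 0, 0]], [[0.059, 0, 0], [0, 0, 0]]])

```text
t: 20.8
ee_pos: [0.6645, -0.0022, 0.0348]
orientation: [0.001, 0.687, 0.727, 0.001]
contact_force: [-0.5, 2.5, 12.5]
gripper_width: 0.0431
```

Request:
servo_tool(plan=[[[0.006, 0, 0], [0, 0, 0]], [[0.013, 0, 0], [0, 0, 0]], [[0.02, 0, 0], [0, 0, 0]], [[0.027, 0, 0], [0, 0, 0]], [[0.034, 0, 0], [0, 0, 0]], [[0.041, 0, 0], [0, 0, 0]], [[0.048, 0, 0], [0, 0, 0]], [[0.054, 0, 0], [0, 0, 0]], [[0.06, 0, 0], [0, 0, 0]], [[0.06, 0, 0], [0, 0, 0]], [[0.06, 0, 0], [0, 0, 0]], [[0.06, 0, 0], [0, 0, 0]]])

```text
t: 21.8
ee_pos: [0.6612, 0.0579, 0.0348]
orientation: [0.001, 0.687, 0.727, 0.001]
contact_force: [-0.2, 3.5, 13.2]
gripper_width: 0.0433
```

```bash
python3 -c "
from h import *
tip('s20')
go([.62,-.325,.1],-6)"
```

```text
t 21.85 ee [0.6611 0.0578 0.0347] w 0.0437 F [ 0.37  3.2  12.64]
crop origin 121 141 tcp at [304. 398.]
t 21.85 at [0.6611 0.0578 0.0347] shift [-0.3799, -0.0623, -0.0656] turn [0.1, -0.17, 99.21] rows 13.9
```

Request:
servo_tool(plan=[[[0, 0, -0.02], [0, 0, 0]], [[0, -0.02, -0.06], [0, 0, 0]], [[0, -0.055, -0.065], [0, 0, 6]], [[-0.03, -0.07, -0.065], [0, 0, 13]], [[-0.06, -0.07, -0.065], [0, 0, 20]], [[-0.09, -0.07, -0.065], [0, 0, 27]], [[-0.12, -0.07, -0.065], [0, 0, 34]], [[-0.15, -0.07, -0.065], [0, 0, 41]], [[-0.18, -0.07, -0.065], [0, 0, 48]], [[-0.21, -0.07, -0.065], [0, 0, 55]], [[-0.24, -0.07, -0.065], [0, 0, 62]], [[-0.27, -0.07, -0.065], [0, 0, 69]]])

```text
t: 22.85
ee_pos: [0.6052, -0.2176, 0.0982]
orientation: [-0.0, 0.978, 0.207, 0.0]
contact_force: [0.3, -0.0, -0.7]
gripper_width: 0.0435
```

```bash
python3 -c "
from h import *
go([.62,-.325,.1],-6)"
```

```text
t 22.85 at [ 0.6052 -0.2176  0.0982] shift [-0.0298, 0.1042, -0.0018] turn [-0.0, -0.01, 29.85] rows 4.2
```

Request:
servo_tool(plan=[[[-0.0298, 0.103, 0], [0, 0, 7]], [[-0.0298, 0.103, 0], [0, 0, 14]], [[-0.0298, 0.103, 0], [0, 0, 21]], [[-0.0298, 0.103, 0], [0, 0, 28]], [[-0.0298, 0.103, 0], [0, 0, 29.8]], [[-0.0298, 0.103, 0], [0, 0, 29.8]], [[-0.0298, 0.103, 0], [0, 0, 29.8]]])

```text
t: 23.43
ee_pos: [0.6203, -0.3222, 0.098]
orientation: [-0.0, 0.999, -0.048, -0.0]
contact_force: [-0.1, 0.0, -0.8]
gripper_width: 0.0436
```

```bash
python3 -c "
from h import *
go([.62,-.325,-.006],-6)"
```

```text
t 23.4333 at [ 0.6203 -0.3222  0.098 ] shift [-0.0, 0.0028, 0.104] turn [-0.01, 0.01, 0.5] rows 2.5
```

Request:
servo_tool(plan=[[[0, 0.003, 0.03], [0, 0, 0.5]], [[0, 0.003, 0.06], [0, 0, 0.5]], [[0, 0.003, 0.09], [0, 0, 0.5]], [[0, 0.003, 0.1], [0, 0, 0.5]], [[0, 0.003, 0.104], [0, 0, 0.5]], [[0, 0.003, 0.104], [0, 0, 0.5]], [[0, 0.003, 0.104], [0, 0, 0.5]]])

```text
t: 24.02
ee_pos: [0.6209, -0.3256, -0.004]
orientation: [0.001, 0.999, -0.053, 0.001]
contact_force: [0.4, -1.3, -0.1]
gripper_width: 0.0432
```

Request:
servo_tool(plan=[[[0, 0, 0.001], [0, 0, 0]], [[0, 0, 0.002], [0, 0, 0]], [[0, 0, 0.003], [0, 0, 0]], [[0, 0, 0.003], [0, 0, 0]], [[0, 0, 0.003], [0, 0, 0]]])

```text
t: 24.43
ee_pos: [0.6201, -0.3253, -0.0087]
orientation: [0.0, 0.999, -0.053, 0.0]
contact_force: [-1.0, 0.7, -0.1]
gripper_width: 0.0437
```

Request:
servo_tool(plan=[[[0, 0, 0.0005], [0, 0, 0]], [[0, 0, 0.0008], [0, 0, 0]], [[0, 0, 0.0008], [0, 0, 0]]])

```text
t: 24.68
ee_pos: [0.6201, -0.3253, -0.0092]
orientation: [0.0, 0.999, -0.053, 0.0]
contact_force: [-2.8, 0.9, 5.3]
gripper_width: 0.0436
```

Request:
servo_tool(plan=[[[0, 0, 0], [0, 0, 0]], [[0, 0, 0], [0, 0, 0]], [[0, 0, 0], [0, 0, 0]], [[0, 0, 0], [0, 0, 0]]], grip=0.065)

```text
t: 25.02
ee_pos: [0.62, -0.3252, -0.0098]
orientation: [-0.0, 0.999, -0.053, -0.0]
contact_force: [0.0, 0.3, -0.3]
gripper_width: 0.0649
```

Request:
servo_tool(plan=[[[0, 0, -0.03], [0, 0, 0]], [[0, 0, -0.06], [0, 0, 0]], [[0, 0, -0.1], [0, 0, 0]], [[0, 0, -0.14], [0, 0, 0]], [[-0.04, 0, -0.16], [0, 0, 0]], [[-0.08, -0.03, -0.16], [0, 0, 0]], [[-0.12, -0.06, -0.16], [0, 0, 0]], [[-0.12, -0.1, -0.16], [0, 0, 0]], [[-0.12, -0.14, -0.16], [0, 0, 0]], [[-0.12, -0.18, -0.16], [0, 0, 0]], [[-0.12, -0.18, -0.16], [0, 0, 0]]], grip=0.036)

```text
t: 25.93
ee_pos: [0.5196, -0.1288, 0.1509]
orientation: [-0.001, 0.999, -0.052, 0.001]
contact_force: [0.3, -1.0, 1.1]
gripper_width: 0.036
```

```bash
python3 -c "
from h import *
s,r=st();print(s['t'],s['ee_pos'])
p=shot('top','t21');cv2.imwrite('pics/t21c.png',cv2.resize(p['frame'][110:260,305:395],None,fx=4,fy=4,interpolation=cv2.INTER_CUBIC))"
```

```text
25.9333 [ 0.51964414 -0.12875011  0.15091686]
```

View pics/t21c.png

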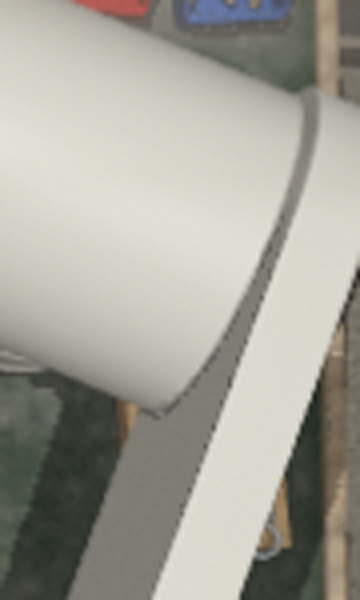

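Request:
servo_tool(plan=[[[-0.04, -0.04, 0], [0, 0, 0]], [[-0.08, -0.08, 0], [0, 0, 0]], [[-0.08, -0.12, 0], [0, 0, 0]], [[-0.08, -0.16, 0], [0, 0, 0]], [[-0.08, -0.18, 0], [0, 0, 0]], [[-0.08, -0.18, 0], [0, 0, 0]]])

```text
t: 26.48
ee_pos: [0.4592, 0.0591, 0.1507]
orientation: [-0.001, 0.999, -0.051, 0.0]
contact_force: [1.3, -0.2, 0.2]
gripper_width: 0.036
```

```bash
python3 -c "
from h import *
s,r=st();print(s['t'],s['ee_pos'])
p=shot('top','t22');cv2.imwrite('pics/t22c.png',cv2.resize(p['frame'][190:250,330:385],None,fx=10,fy=10,interpolation=cv2.INTER_CUBIC))
for n in('spring1_eye_mid','spring1_hook','lap_block'):
  for d in robot.pinpoint(n,p): u,v=d['pixel'];print(n,d['score'],u,v,at_z(p,u,v,.039))
q=shot('side','s22');cv2.imwrite('pics/s22c.png',cv2.resize(q['frame'][150:210,270:370],None,fx=7,fy=7,interpolation=cv2.INTER_CUBIC))
"
```

```text
26.4833 [0.45921456 0.05906878 0.15074355]
spring1_eye_mid 0.7 348.6 246.8 [ 0.38616853 -0.26866697  0.039     ]
spring1_hook 0.75 345.3 200.4 [ 0.49688173 -0.26095721  0.039     ]
lap_block 0.82 369.3 155.2 [ 0.60844955 -0.32062221  0.039     ]
```

View pics/t22.png

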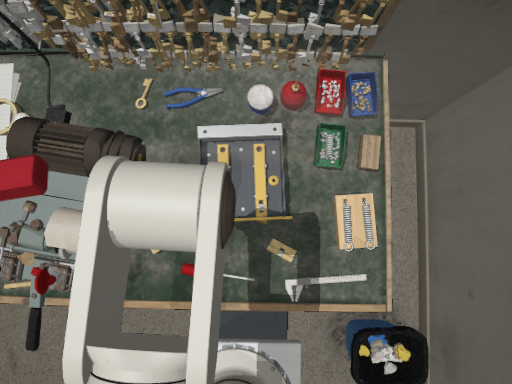

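View pics/t22c.png

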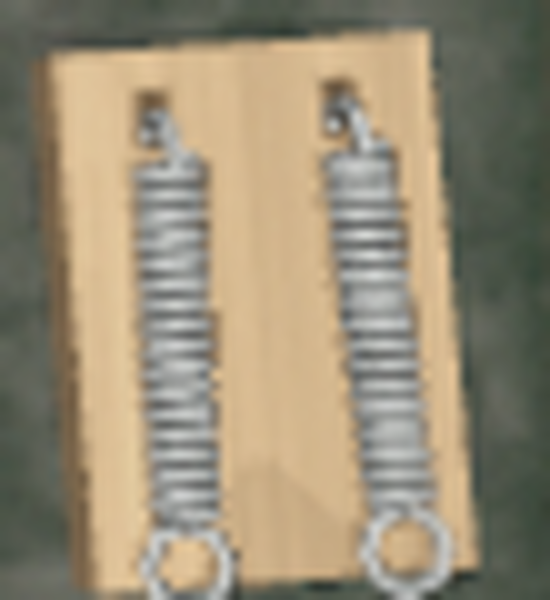

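View pics/s22c.png

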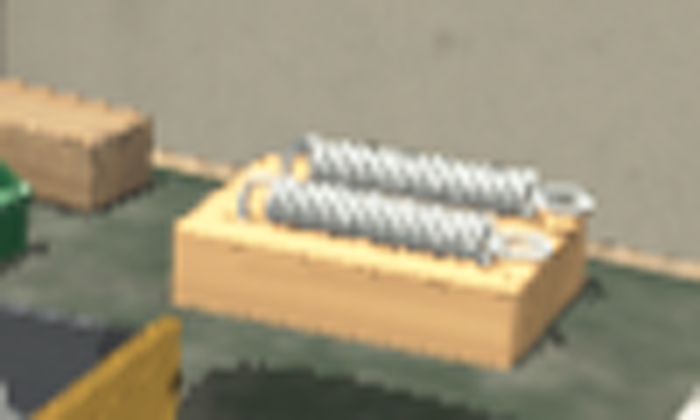

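```bash
python3 -c "
from h import *
p=shot('top')
o=lambda c:((c[0]+.5)/10-.5+330,(c[1]+.5)/10-.5+190)
for n,cs in dict(A=((188,565),(173,160),(186,518)),B=((405,549),(362,155),(402,503))).items():
  e=at_z(p,*o(cs[0]),.039);a=at_z(p,*o(cs[1]),.043);b=at_z(p,*o(cs[2]),.043)
  d=(a-e)[:2];print(n,e.round(4),a.round(4),b.round(4),'len e-a',np.linalg.norm(d),'yaw',np.degrees(np.arctan2(d[1],d[0])),'ab yaw',np.degrees(np.arctan2((a-b)[1],(a-b)[0])))
  u=d/np.linalg.norm(d);print(' grasp', (e[:2]+u*28).round(4) if 0 else (e[:2]+u*.028).round(4),' hook',(e[:2]+u*.107).round(4))
"
```

```text
A [ 0.3879 -0.2681  0.039 ] [ 0.4843 -0.2637  0.043 ] [ 0.3993 -0.2667  0.043 ] len e-a 0.09649851528215052 yaw 2.5666496389923803 ab yaw 1.9625311953726796
 grasp [ 0.4159 -0.2668]  hook [ 0.4948 -0.2633]
B [ 0.3924 -0.3204  0.039 ] [ 0.4863 -0.3095  0.043 ] [ 0.4034 -0.3185  0.043 ] len e-a 0.09453185210555001 yaw 6.622683198009118 ab yaw 6.251874642703833
 grasp [ 0.4202 -0.3171]  hook [ 0.4986 -0.308 ]
```

```bash
python3 -c "
from h import *
go([.4155,-.2668,.12],2.5)"
```

```text
t 26.7833 at [0.4596 0.0527 0.1502] shift [-0.0093, 0.3224, 0.0303] turn [0.01, 0.01, -8.71] rows 7.8
```

Request:
servo_tool(plan=[[[-0.009, 0.322, 0.03], [0, 0, -8.7]], [[-0.009, 0.322, 0.03], [0, 0, -8.7]], [[-0.009, 0.322, 0.03], [0, 0, -8.7]], [[-0.009, 0.322, 0.03], [0, 0, -8.7]], [[-0.009, 0.322, 0.03], [0, 0, -8.7]], [[-0.009, 0.322, 0.03], [0, 0, -8.7]], [[-0.009, 0.322, 0.03], [0, 0, -8.7]], [[-0.009, 0.322, 0.06], [0, 0, -8.7]], [[-0.009, 0.322, 0.1], [0, 0, -8.7]], [[-0.009, 0.322, 0.1], [0, 0, -8.7]], [[-0.009, 0.322, 0.1], [0, 0, -8.7]], [[-0.009, 0.322, 0.1], [0, 0, -8.7]]])

```text
t: 27.78
ee_pos: [0.4163, -0.2655, 0.0514]
orientation: [-0.0, 1.0, 0.022, 0.0]
contact_force: [0.5, 0.3, 0.9]
gripper_width: 0.0363
```

```bash
python3 -c "
from h import *
go([.4155,-.2668,.008],2.5);tip('s23');go([.4155,-.2668,.008],2.5)"
```

```text
t 27.7833 at [ 0.4163 -0.2655  0.0514] shift [-0.0008, 0.0013, 0.0434] turn [-0.01, -0.0, 0.05] rows 1.0
t 27.83 ee [ 0.4169 -0.2655  0.0521] w 0.036 F [ 0.05 -0.01  0.62]
crop origin 282 113 tcp at [307. 393.]
t 27.8333 at [ 0.4169 -0.2655  0.0521] shift [-0.0015, 0.0012, 0.0441] turn [0.06, -0.08, 0.1] rows 1.1
```

View pics/s23.png

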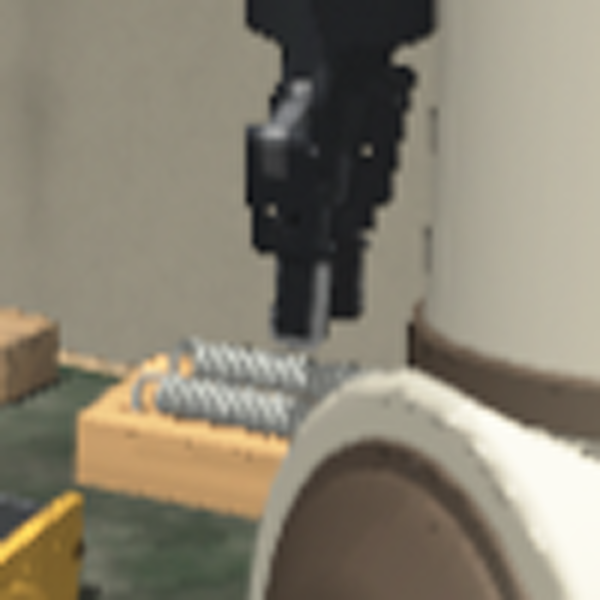

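Request:
servo_tool(plan=[[[-0.001, 0.0012, 0.015], [0, 0, 0]], [[-0.001, 0.0012, 0.03], [0, 0, 0]], [[-0.001, 0.0012, 0.038], [0, 0, 0]], [[-0.001, 0.0012, 0.042], [0, 0, 0]], [[-0.001, 0.0012, 0.042], [0, 0, 0]], [[-0.001, 0.0012, 0.042], [0, 0, 0]]])

```text
t: 28.33
ee_pos: [0.4158, -0.2666, 0.0093]
orientation: [0.0, 1.0, 0.023, 0.0]
contact_force: [-0.1, -0.1, -0.9]
gripper_width: 0.036
```

```bash
python3 -c "
from h import *
p,C,s=tip('s24')
m=(abs(C[...,0]-s['ee_pos'][0])<.03)&(abs(C[...,1]-s['ee_pos'][1])<.045)&(C[...,2]>.02)&(C[...,2]<.09)
P=C[m]
for z in np.arange(.02,.09,.005):
  Q=P[(P[:,2]>=z)&(P[:,2]<z+.005)]
  if len(Q): print(round(z,3),len(Q),Q.min(0).round(3),Q.max(0).round(3))
"
```

```text
t 28.38 ee [ 0.4158 -0.2667  0.0093] w 0.036 F [-0.56  0.21  0.32]
crop origin 281 128 tcp at [309. 397.]
0.02 17 [ 0.42  -0.249  0.02 ] [ 0.446 -0.241  0.025]
0.025 41 [ 0.418 -0.264  0.025] [ 0.446 -0.242  0.03 ]
0.03 11 [ 0.432 -0.261  0.03 ] [ 0.446 -0.245  0.035]
0.035 15 [ 0.415 -0.268  0.035] [ 0.446 -0.242  0.04 ]
0.04 19 [ 0.411 -0.285  0.04 ] [ 0.445 -0.236  0.044]
0.045 27 [ 0.408 -0.286  0.045] [ 0.446 -0.234  0.05 ]
0.05 20 [ 0.404 -0.291  0.05 ] [ 0.42  -0.235  0.055]
0.055 26 [ 0.402 -0.291  0.055] [ 0.419 -0.234  0.06 ]
0.06 29 [ 0.402 -0.292  0.06 ] [ 0.423 -0.233  0.065]
0.065 28 [ 0.402 -0.29   0.065] [ 0.423 -0.235  0.07 ]
0.07 24 [ 0.403 -0.292  0.07 ] [ 0.424 -0.232  0.074]
0.075 22 [ 0.4   -0.296  0.075] [ 0.425 -0.232  0.08 ]
0.08 23 [ 0.4   -0.311  0.08 ] [ 0.418 -0.222  0.085]
0.085 30 [ 0.399 -0.31   0.085] [ 0.422 -0.222  0.09 ]
```

View pics/s24.png

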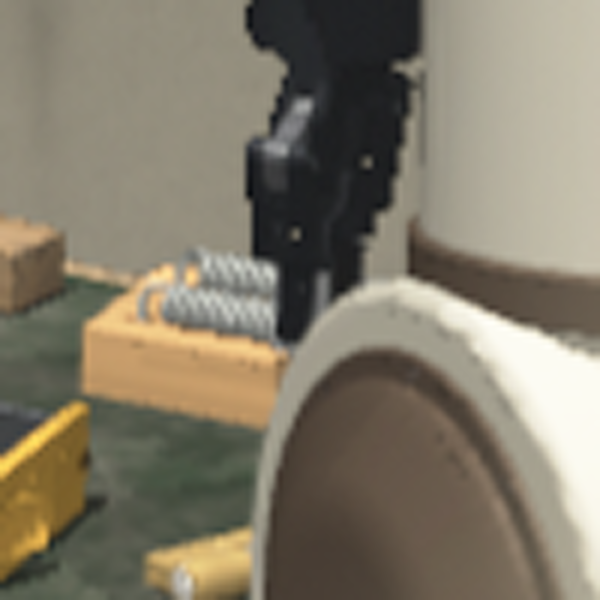

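Request:
servo_tool(plan=[[[0, 0, 0.002], [0, 0, 0]], [[0, 0, 0.004], [0, 0, 0]], [[0, 0, 0.004], [0, 0, 0]]])

```text
t: 28.63
ee_pos: [0.4152, -0.2665, 0.0042]
orientation: [-0.0, 1.0, 0.023, -0.0]
contact_force: [-0.1, 1.0, -0.5]
gripper_width: 0.0361
```

Request:
servo_tool(plan=[[[0, 0, 0.001], [0, 0, 0]], [[0, 0, 0.002], [0, 0, 0]], [[0, 0, 0.002], [0, 0, 0]]])

```text
t: 28.88
ee_pos: [0.4154, -0.2666, 0.0033]
orientation: [0.0, 1.0, 0.023, 0.0]
contact_force: [-5.7, 5.5, 19.8]
gripper_width: 0.036
```

Request:
servo_tool(plan=[[[0, 0, -0.0035], [0, 0, 0]], [[0, 0, -0.0035], [0, 0, 0]], [[0, 0, -0.0035], [0, 0, 0]]])

```text
t: 29.13
ee_pos: [0.4154, -0.2666, 0.0058]
orientation: [0.0, 1.0, 0.023, 0.0]
contact_force: [0.6, 0.1, -0.8]
gripper_width: 0.0358
```

Request:
servo_tool(plan=[[[0, 0, 0], [0, 0, 0]], [[0, 0, 0], [0, 0, 0]], [[0, 0, 0], [0, 0, 0]], [[0, 0, 0], [0, 0, 0]], [[0, 0, 0], [0, 0, 0]]], grip=0.006, force=70)

```text
t: 29.55
ee_pos: [0.4153, -0.2665, 0.0058]
orientation: [-0.0, 1.0, 0.023, -0.0]
contact_force: [-1.9, -0.0, 4.7]
gripper_width: 0.0154
```

Lift straight up.

Request:
servo_tool(plan=[[[0, 0, -0.008], [0, 0, 0]], [[0, 0, -0.02], [0, 0, 0]], [[0, 0, -0.04], [0, 0, 0]], [[0, 0, -0.06], [0, 0, 0]], [[0, 0, -0.08], [0, 0, 0]], [[0, 0, -0.08], [0, 0, 0]], [[0, 0, -0.08], [0, 0, 0]], [[0, 0, -0.08], [0, 0, 0]]])

```text
t: 30.22
ee_pos: [0.415, -0.2663, 0.0853]
orientation: [-0.0, 1.0, 0.023, -0.0]
contact_force: [-0.7, -0.0, -1.7]
gripper_width: 0.0151
```

```bash
python3 -c "
from h import *
p,C,s=tip('s25')
for n in('spring1_eye_mid','spring1_hook'):
  for d in robot.pinpoint(n,p): u,v=d['pixel'];print(n,d['score'],u,v,at_d(p,u,v))
"
```

```text
t 30.27 ee [ 0.4149 -0.2662  0.085 ] w 0.0154 F [-0.64 -0.6  -1.2 ]
crop origin 284 100 tcp at [305. 397.]
spring1_eye_mid 0.46 350.5 153.8 [ 0.38001889 -0.27689249  0.11887023]
spring1_eye_mid 0.3 227.9 219.8 [0.53138459 0.02302624 0.02329879]
```

View pics/s25.png

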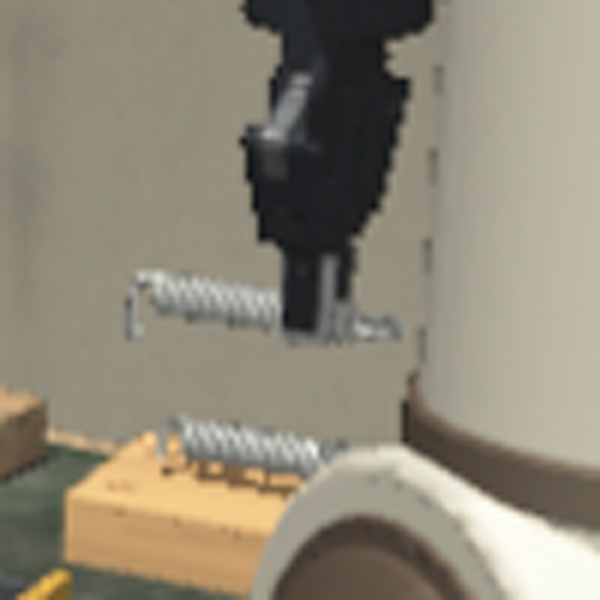

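```bash
python3 -c "
from h import *
go([.5451,-.0544,.085],3.04)"
```

```text
t 30.3667 at [ 0.4149 -0.2662  0.0849] shift [0.1397, -0.2057, -0.0] turn [-0.07, 0.07, -0.44] rows 6.0
```

Request:
servo_tool(plan=[[[0.014, -0.02, -0.01], [0, 0, -0.4]], [[0.035, -0.051, -0.01], [0, 0, -0.4]], [[0.056, -0.082, -0.01], [0, 0, -0.4]], [[0.077, -0.113, -0.01], [0, 0, -0.4]], [[0.098, -0.144, -0.01], [0, 0, -0.4]], [[0.119, -0.175, -0.01], [0, 0, -0.4]], [[0.133, -0.196, 0.0], [0, 0, -0.4]], [[0.1397, -0.2055, 0.02], [0, 0, -0.4]], [[0.1397, -0.2055, 0.04], [0, 0, -0.4]], [[0.1397, -0.2055, 0.055], [0, 0, -0.4]], [[0.1397, -0.2055, 0.058], [0, 0, -0.4]], [[0.1397, -0.2055, 0.058], [0, 0, -0.4]]])

```text
t: 31.37
ee_pos: [0.5447, -0.0547, 0.0266]
orientation: [-0.0, 1.0, 0.026, -0.001]
contact_force: [0.7, -0.5, -0.8]
gripper_width: 0.0152
```

```bash
python3 -c "
from h import *
p,C,s=tip()
p,C,s=tip()
cv2.imwrite('pics/s26.png',cv2.resize(p['frame'][150:225,180:280],None,fx=8,fy=8,interpolation=cv2.INTER_CUBIC))
f=lambda X:((proj(p,X)-[180,150]+.5)*8-.5).round()
print('hole2',f([.6227,-.0503,.023]),'leg',f(np.array([s['ee_pos'][0]+.0793,s['ee_pos'][1]+.0042,s['ee_pos'][2]+.0112])))
go([.5451,-.0544,.027],3.04)"
```

```text
t 31.42 ee [ 0.5454 -0.055   0.0277] w 0.0157 F [-0.09 -0.33 -1.29]
t 31.47 ee [ 0.5458 -0.0551  0.0285] w 0.0153 F [-0.21 -0.36 -0.03]
hole2 [284. 399.] leg [277. 344.]
t 31.4667 at [ 0.5458 -0.0551  0.0285] shift [-0.0007, -0.0008, 0.0015] turn [-0.0, -0.03, -0.06] rows 0.0
```

View pics/s26.png

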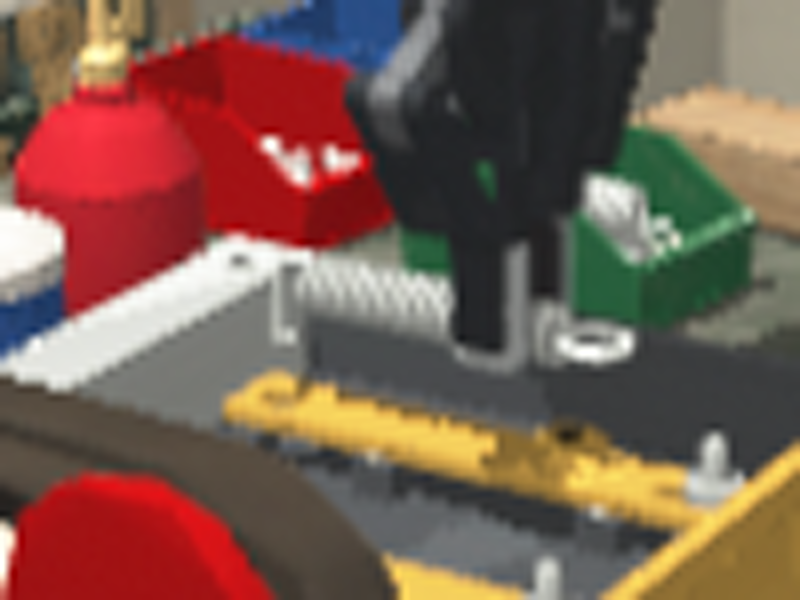

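```bash
python3 -c "
from h import *
p,C,s=tip()
cv2.imwrite('pics/s27.png',cv2.resize(p['frame'][172:208,200:245],None,fx=16,fy=16,interpolation=cv2.INTER_CUBIC))
L=np.array([s['ee_pos'][0]+.0793,s['ee_pos'][1]+.0042,s['ee_pos'][2]+.0112])
for X in (L,L*[1,1,0]+[0,0,.023],[.6227,-.0503,.023],[.6244,-.0502,.023],[.6227,-.0473,.023]): print(np.round(X,4),proj(p,X).round(2),((proj(p,X)-[200,172]+.5)*16-.5).round())
"
```

```text
t 31.52 ee [ 0.546  -0.0552  0.0288] w 0.0153 F [-0.38  0.66 -0.95]
[ 0.6253 -0.051   0.04  ] [214.07 192.44] [233. 335.]
[ 0.6253 -0.051   0.023 ] [214.32 199.05] [237. 440.]
[ 0.6227 -0.0503  0.023 ] [215.02 199.39] [248. 446.]
[ 0.6244 -0.0502  0.023 ] [214.42 199.25] [238. 443.]
[ 0.6227 -0.0473  0.023 ] [214.24 199.81] [235. 452.]
```

View pics/s27.png

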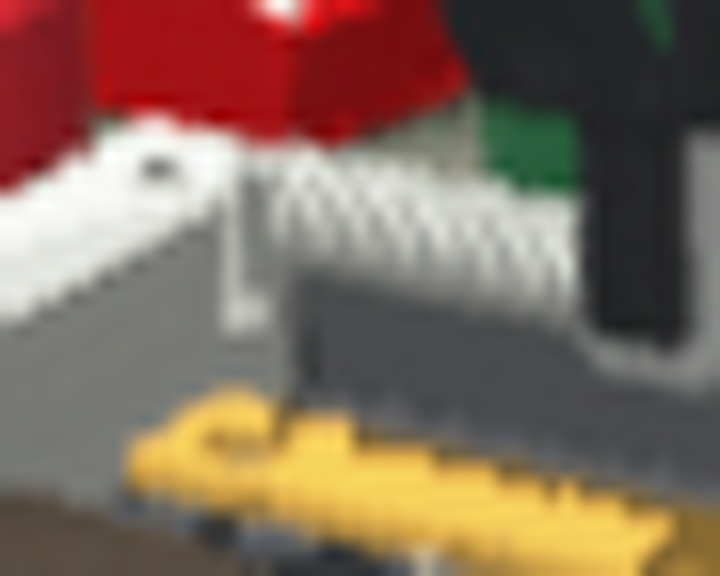

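Request:
servo_tool(plan=[[[0.001, 0, 0.004], [0, 0, 0]], [[0.001, 0, 0.008], [0, 0, 0]], [[0.001, 0, 0.012], [0, 0, 0]], [[0.001, 0, 0.014], [0, 0, 0]], [[0.001, 0, 0.014], [0, 0, 0]], [[0.001, 0, 0.014], [0, 0, 0]]])

```text
t: 32.02
ee_pos: [0.5464, -0.0548, 0.0137]
orientation: [-0.0, 1.0, 0.026, -0.0]
contact_force: [0.2, 0.1, -0.7]
gripper_width: 0.0152
```

```bash
python3 -c "
from h import *
p,C,s=tip()
cv2.imwrite('pics/s28.png',cv2.resize(p['frame'][172:208,200:245],None,fx=16,fy=16,interpolation=cv2.INTER_CUBIC))
"
```

```text
t 32.07 ee [ 0.5466 -0.0548  0.0139] w 0.0154 F [ 0.12 -0.08 -0.4 ]
```

View pics/s28.png

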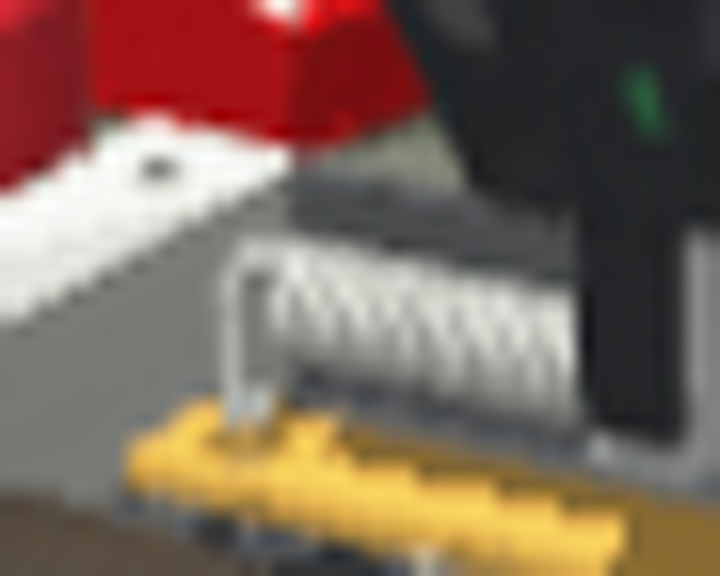

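Request:
servo_tool(plan=[[[0, 0, 0.003], [0, 0, 0]], [[0, 0, 0.006], [0, 0, 0]], [[0, 0, 0.006], [0, 0, 0]], [[0, 0, 0.006], [0, 0, 0]]])

```text
t: 32.4
ee_pos: [0.5464, -0.0548, 0.0076]
orientation: [-0.0, 1.0, 0.026, -0.0]
contact_force: [-0.6, -0.5, -1.7]
gripper_width: 0.0157
```

Request:
servo_tool(plan=[[[0, 0, 0.003], [0, 0, 0]], [[0, 0, 0.006], [0, 0, 0]], [[0, 0, 0.006], [0, 0, 0]], [[0, 0, 0.006], [0, 0, 0]]])

```text
t: 32.73
ee_pos: [0.5464, -0.0548, 0.0016]
orientation: [-0.0, 1.0, 0.026, -0.0]
contact_force: [-0.8, 0.4, -1.3]
gripper_width: 0.0152
```

```bash
python3 -c "
from h import *
p,C,s=tip()
cv2.imwrite('pics/s29.png',cv2.resize(p['frame'][172:208,200:250],None,fx=16,fy=16,interpolation=cv2.INTER_CUBIC))
"
```

```text
t 32.78 ee [ 0.5465 -0.0548  0.0017] w 0.0153 F [-0.07  0.38 -0.43]
```

View pics/s29.png

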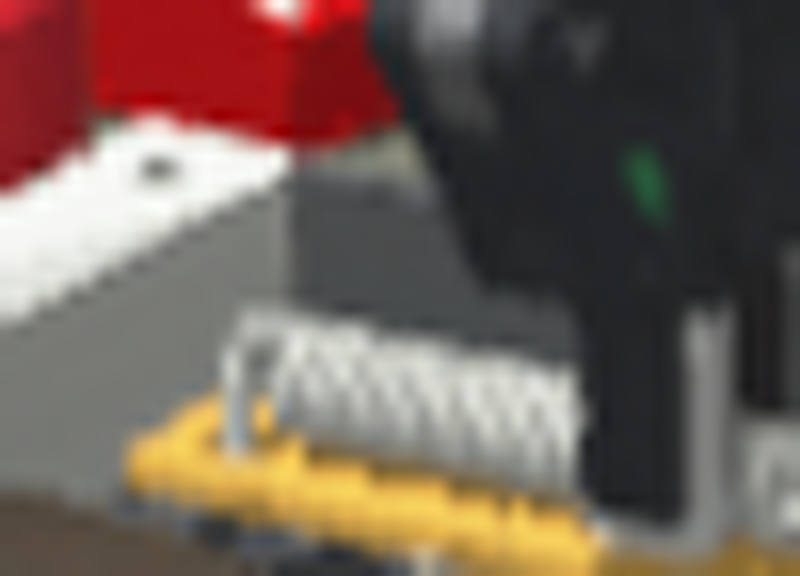

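Request:
servo_tool(plan=[[[-0.0007, 0, -0.0021], [0, -1.5, 0]], [[-0.0014, 0, -0.0042], [0, -3, 0]], [[-0.0022, 0, -0.0063], [0, -4.5, 0]], [[-0.003, 0, -0.0085], [0, -6, 0]], [[-0.003, 0, -0.0085], [0, -6, 0]], [[-0.003, 0, -0.0085], [0, -6, 0]], [[-0.003, 0, -0.0085], [0, -6, 0]]])

```text
t: 33.37
ee_pos: [0.5435, -0.0549, 0.0101]
orientation: [0.001, 0.998, 0.026, -0.052]
contact_force: [0.1, -0.2, -1.3]
gripper_width: 0.0154
```

```bash
python3 -c "
from h import *
p,C,s=tip()
cv2.imwrite('pics/s30.png',cv2.resize(p['frame'][160:220,195:285],None,fx=8,fy=8,interpolation=cv2.INTER_CUBIC))
f=lambda X:((proj(p,X)-[195,160]+.5)*8-.5).round()
print('post2',f([.4789,-.0579,.0415]))
go([.5064,-.0564,.0124],3.04,-6)
"
```

```text
t 33.42 ee [ 0.5433 -0.0549  0.0102] w 0.0154 F [-0.55 -0.53 -1.45]
post2 [592. 360.]
t 33.4167 at [ 0.5433 -0.0549  0.0102] shift [-0.037, -0.0005, 0.0016] turn [-0.02, -0.03, -0.04] rows 0.9
```

View pics/s30.png

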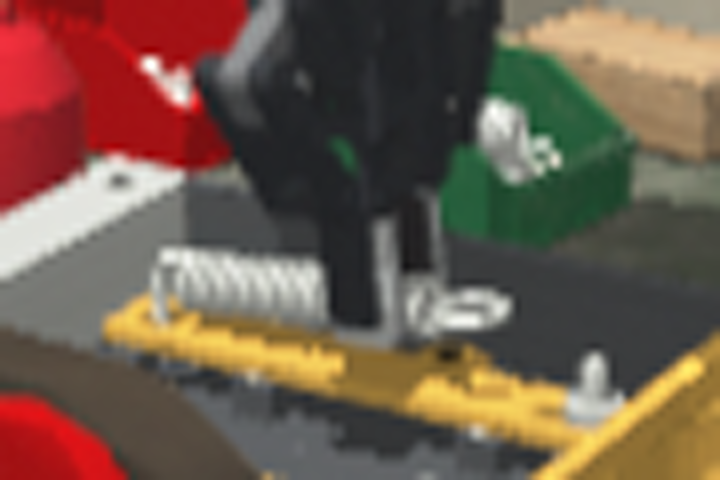

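Request:
servo_tool(plan=[[[-0.004, 0, 0], [0, 0, 0]], [[-0.008, 0, 0.0002], [0, 0, 0]], [[-0.012, 0, 0.0005], [0, 0, 0]], [[-0.016, 0, 0.0008], [0, 0, 0]], [[-0.02, 0, 0.001], [0, 0, 0]], [[-0.024, -0.0003, 0.001], [0, 0, 0]], [[-0.028, -0.0004, 0.001], [0, 0, 0]], [[-0.028, -0.0005, 0.001], [0, 0, 0]], [[-0.028, -0.0005, 0.001], [0, 0, 0]]])

```text
t: 34.17
ee_pos: [0.5158, -0.056, 0.0125]
orientation: [0.001, 0.998, 0.026, -0.052]
contact_force: [6.0, -1.4, -4.0]
gripper_width: 0.015
```

```bash
python3 -c "
from h import *
p,C,s=tip()
cv2.imwrite('pics/s31.png',cv2.resize(p['frame'][160:220,195:285],None,fx=8,fy=8,interpolation=cv2.INTER_CUBIC))
go([.5064,-.0564,.0124],3.04,-6)
"
```

```text
t 34.22 ee [ 0.5159 -0.056   0.0124] w 0.0151 F [ 5.44 -0.9  -4.06]
t 34.2167 at [ 0.5159 -0.056   0.0124] shift [-0.0094, -0.0001, 0.001] turn [0.0, -0.04, -0.05] rows 0.2
```

View pics/s31.png

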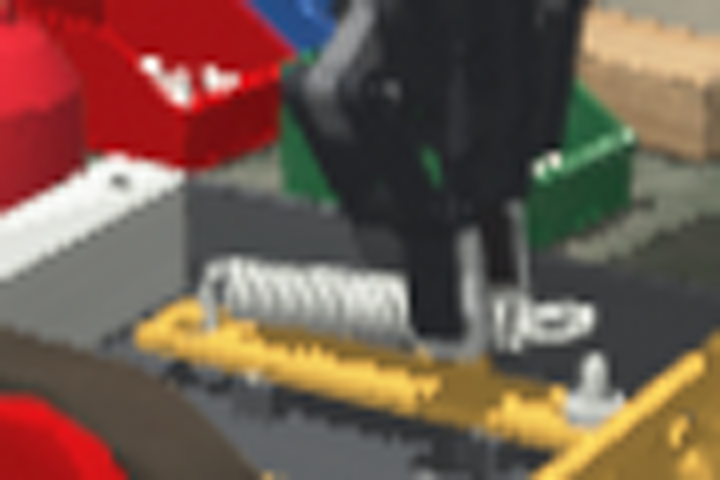

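Request:
servo_tool(plan=[[[-0.003, 0, 0], [0, 0, 0]], [[-0.006, 0, 0], [0, 0, 0]], [[-0.0095, 0, 0], [0, 0, 0]], [[-0.0095, 0, 0], [0, 0, 0]], [[-0.0095, 0, 0], [0, 0, 0]]])

```text
t: 34.63
ee_pos: [0.5067, -0.0565, 0.0134]
orientation: [0.001, 0.998, 0.026, -0.052]
contact_force: [6.6, -0.5, -4.3]
gripper_width: 0.0152
```

```bash
python3 -c "
from h import *
p,C,s=tip()
_,r=st()
cv2.imwrite('pics/s32.png',cv2.resize(p['frame'][182:222,235:285],None,fx=16,fy=16,interpolation=cv2.INTER_CUBIC))
E=s['ee_pos']+r.apply([-.0275,0,-.0332]);f=lambda X:((proj(p,X)-[235,182]+.5)*16-.5).round()
print('eye',E.round(4),f(E),'post',f([.4789,-.0579,.0415]),'eye dropped at post z30',f([E[0],E[1],.0415]))
"
```

```text
t 34.68 ee [ 0.5068 -0.0565  0.0134] w 0.0155 F [ 6.93 -0.13 -3.73]
eye [ 0.4829 -0.0578  0.0493] [520. 311.] post [545. 369.] eye dropped at post z30 [519. 363.]
```

View pics/s32.png

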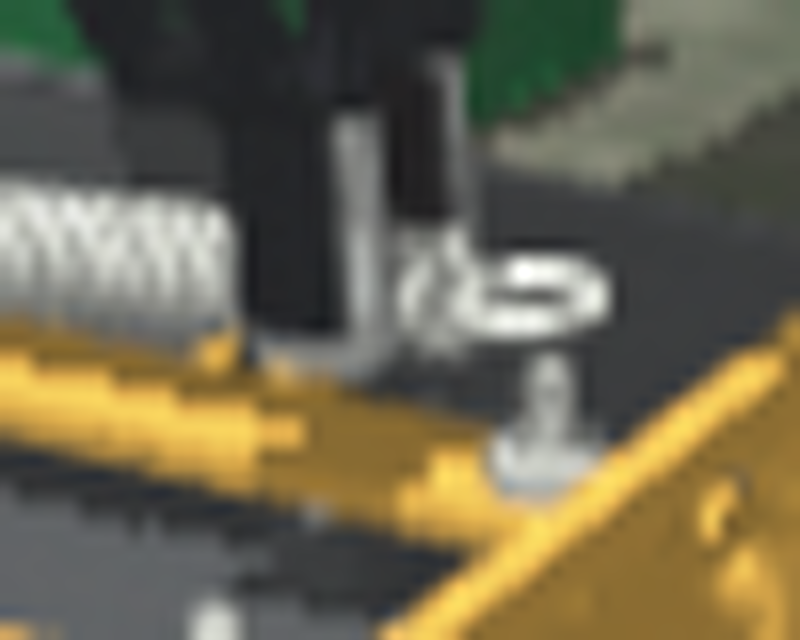

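Request:
servo_tool(plan=[[[-0.002, 0, 0], [0, 0, 0]], [[-0.0042, 0, 0], [0, 0, 0]], [[-0.0042, 0, 0], [0, 0, 0]], [[-0.0042, 0, 0], [0, 0, 0]]])

```text
t: 35.02
ee_pos: [0.5028, -0.0567, 0.0139]
orientation: [0.001, 0.998, 0.026, -0.052]
contact_force: [8.1, -1.1, -4.1]
gripper_width: 0.0149
```

```bash
python3 -c "
from h import *
p,C,s=tip()
_,r=st()
cv2.imwrite('pics/s33.png',cv2.resize(p['frame'][182:222,235:285],None,fx=16,fy=16,interpolation=cv2.INTER_CUBIC))
E=s['ee_pos']+r.apply([-.0275,0,-.0332]);f=lambda X:((proj(p,X)-[235,182]+.5)*16-.5).round()
print('eye',E.round(4),f(E),'post',f([.4789,-.0579,.0415]))
"
```

```text
t 35.07 ee [ 0.5028 -0.0567  0.0139] w 0.0149 F [ 8.87 -0.8  -5.37]
eye [ 0.4789 -0.058   0.0497] [546. 314.] post [545. 369.]
```

View pics/s33.png

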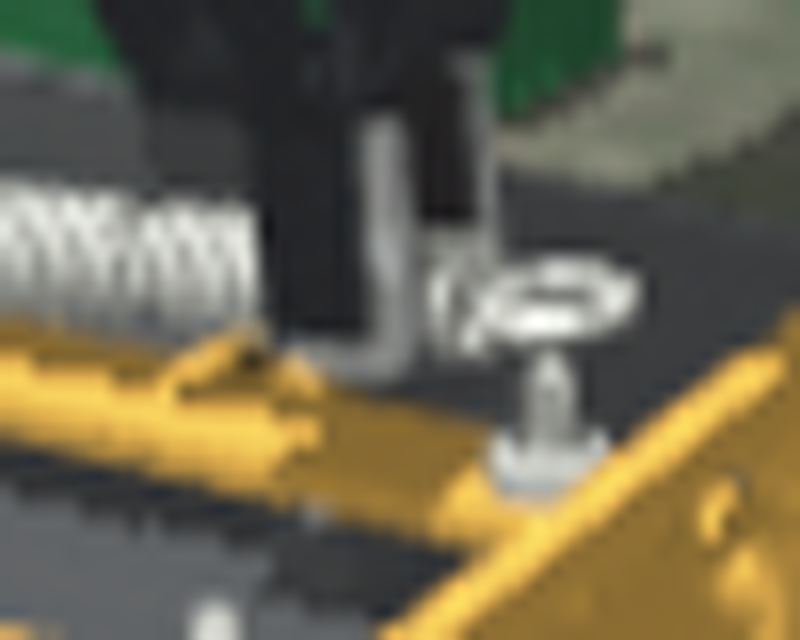

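Request:
servo_tool(plan=[[[0.002, 0, 0.0018], [0, 1, 0]], [[0.003, 0, 0.0035], [0, 2, 0]], [[0.0038, 0, 0.0053], [0, 3, 0]], [[0.0045, 0, 0.007], [0, 4, 0]], [[0.0052, 0, 0.0088], [0, 5, 0]], [[0.006, 0, 0.0106], [0, 6, 0]], [[0.006, 0, 0.0106], [0, 6, 0]], [[0.006, 0, 0.0106], [0, 6, 0]]])

```text
t: 35.73
ee_pos: [0.5075, -0.0565, 0.0028]
orientation: [0.0, 1.0, 0.026, 0.001]
contact_force: [8.1, -0.5, -2.6]
gripper_width: 0.0155
```

```bash
python3 -c "
from h import *
p,C,s=tip()
_,r=st()
cv2.imwrite('pics/s34.png',cv2.resize(p['frame'][182:222,235:285],None,fx=16,fy=16,interpolation=cv2.INTER_CUBIC))
E=s['ee_pos']+r.apply([-.0275,0,-.0332]);f=lambda X:((proj(p,X)-[235,182]+.5)*16-.5).round()
print('eye',E.round(4),f(E),'post',f([.4789,-.0579,.0415]))
"
```

```text
t 35.78 ee [ 0.5076 -0.0565  0.0028] w 0.0153 F [ 8.55 -0.13 -3.31]
eye [ 0.4801 -0.0579  0.036 ] [537. 403.] post [545. 369.]
```

View pics/s34.png

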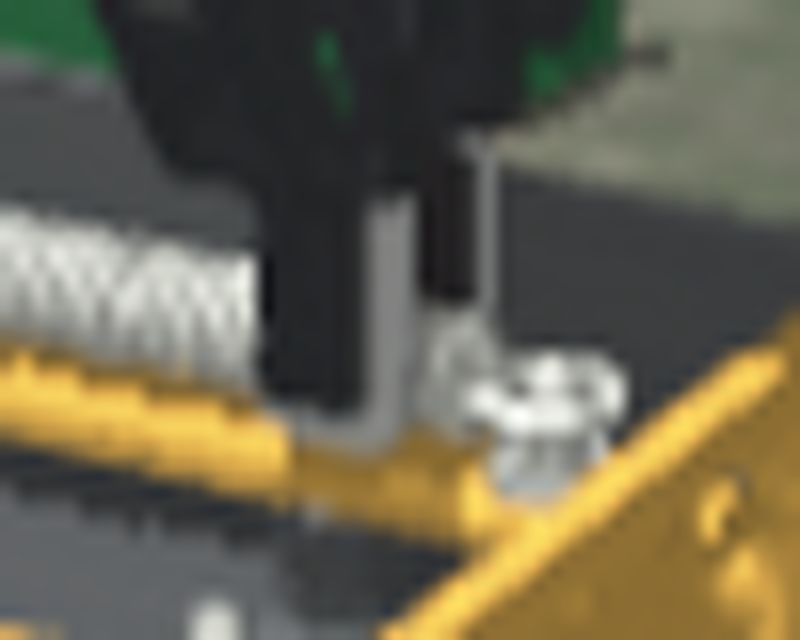

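Request:
servo_tool(plan=[[[0, 0, 0.0015], [0, 0, 0]], [[0, 0, 0.003], [0, 0, 0]], [[0, 0, 0.004], [0, 0, 0]], [[0, 0, 0.004], [0, 0, 0]], [[0, 0, 0.004], [0, 0, 0]]])

```text
t: 36.2
ee_pos: [0.5081, -0.0565, -0.0008]
orientation: [0.0, 1.0, 0.026, 0.001]
contact_force: [7.2, 0.2, 0.6]
gripper_width: 0.0153
```

```bash
python3 -c "
from h import *
p,C,s=tip()
cv2.imwrite('pics/s35.png',cv2.resize(p['frame'][182:222,235:285],None,fx=16,fy=16,interpolation=cv2.INTER_CUBIC))
"
```

```text
t 36.25 ee [ 0.5081 -0.0565 -0.0008] w 0.0154 F [ 8.01 -0.55  0.63]
```

View pics/s35.png

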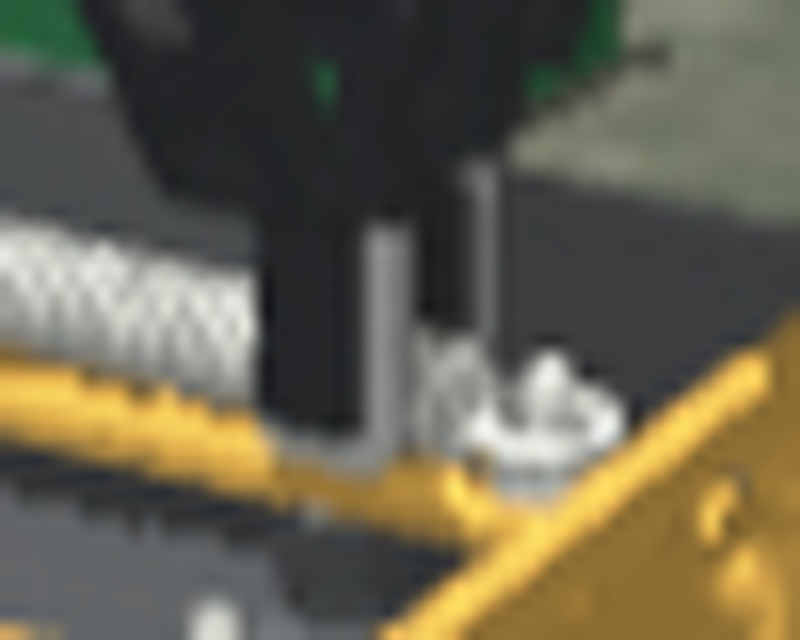

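Request:
servo_tool(plan=[[[0.001, 0, 0.0003], [0, 0, 0]], [[0.002, 0, 0.0006], [0, 0, 0]], [[0.002, 0, 0.0006], [0, 0, 0]]])

```text
t: 36.5
ee_pos: [0.51, -0.0565, -0.0011]
orientation: [0.0, 1.0, 0.026, 0.001]
contact_force: [4.2, -0.7, 9.1]
gripper_width: 0.0149
```

Request:
servo_tool(plan=[[[0, 0, 0], [0, 0, 0]], [[0, 0, 0], [0, 0, 0]], [[0, 0, 0], [0, 0, 0]], [[0, 0, 0], [0, 0, 0]]], grip=0.036)

```text
t: 36.83
ee_pos: [0.5086, -0.0562, -0.0022]
orientation: [-0.0, 1.0, 0.026, -0.0]
contact_force: [-0.1, 0.2, 0.5]
gripper_width: 0.0362
```

Request:
servo_tool(plan=[[[0, 0, -0.01], [0, 0, 0]], [[0, 0, -0.03], [0, 0, 0]], [[0, 0, -0.06], [0, 0, 0]], [[0, 0, -0.1], [0, 0, 0]], [[0, 0, -0.1], [0, 0, 0]], [[0, 0, -0.1], [0, 0, 0]]])

```text
t: 37.33
ee_pos: [0.51, -0.0566, 0.1007]
orientation: [0.001, 1.0, 0.026, 0.002]
contact_force: [-0.1, -0.2, -0.3]
gripper_width: 0.0361
```

```bash
python3 -c "
from h import *
p,C,s=tip()
cv2.imwrite('pics/s36.png',cv2.resize(p['frame'][165:225,195:285],None,fx=8,fy=8,interpolation=cv2.INTER_CUBIC))
"
```

```text
t 37.38 ee [ 0.5091 -0.0564  0.099 ] w 0.0358 F [ 0.24  0.34 -0.12]
```

View pics/s36.png

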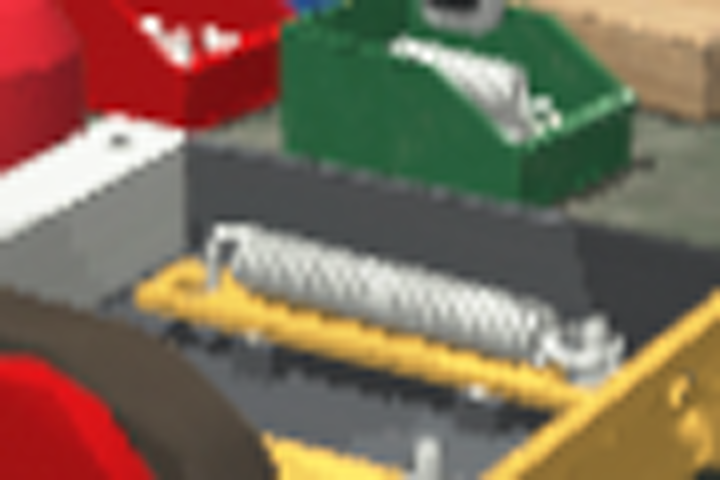

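```bash
python3 -c "
from h import *
go([.4200,-.3171,.1],6.5)"
```

```text
t 37.3833 at [ 0.5091 -0.0564  0.099 ] shift [-0.1026, 0.2557, -0.0011] turn [0.03, -0.09, -3.5] rows 6.6
```

Request:
servo_tool(plan=[[[-0.1026, 0.2557, 0], [0, 0, -3.5]], [[-0.1026, 0.2557, 0], [0, 0, -3.5]], [[-0.1026, 0.2557, 0], [0, 0, -3.5]], [[-0.1026, 0.2557, 0], [0, 0, -3.5]], [[-0.1026, 0.2557, 0], [0, 0, -3.5]], [[-0.1026, 0.2557, 0], [0, 0, -3.5]], [[-0.1026, 0.2557, 0], [0, 0, -3.5]], [[-0.1026, 0.2557, 0.03], [0, 0, -3.5]], [[-0.1026, 0.2557, 0.05], [0, 0, -3.5]], [[-0.1026, 0.2557, 0.05], [0, 0, -3.5]], [[-0.1026, 0.2557, 0.05], [0, 0, -3.5]], [[-0.1026, 0.2557, 0.05], [0, 0, -3.5]]])

```text
t: 38.38
ee_pos: [0.42, -0.317, 0.0487]
orientation: [0.0, 0.998, 0.057, 0.0]
contact_force: [0.1, -0.7, -0.3]
gripper_width: 0.0363
```

```bash
python3 -c "
from h import *
tip();p,C,s=tip('s37')
go([.4200,-.3171,.0058],6.5)"
```

```text
t 38.43 ee [ 0.4203 -0.3171  0.0491] w 0.036 F [0.11 0.13 0.35]
t 38.48 ee [ 0.4204 -0.3172  0.0492] w 0.0363 F [ 0.19 -0.02  0.16]
crop origin 289 108 tcp at [304. 393.]
t 38.4833 at [ 0.4204 -0.3172  0.0492] shift [-0.0004, -0.0002, 0.0434] turn [0.07, -0.06, 0.04] rows 1.0
```

View pics/s37.png

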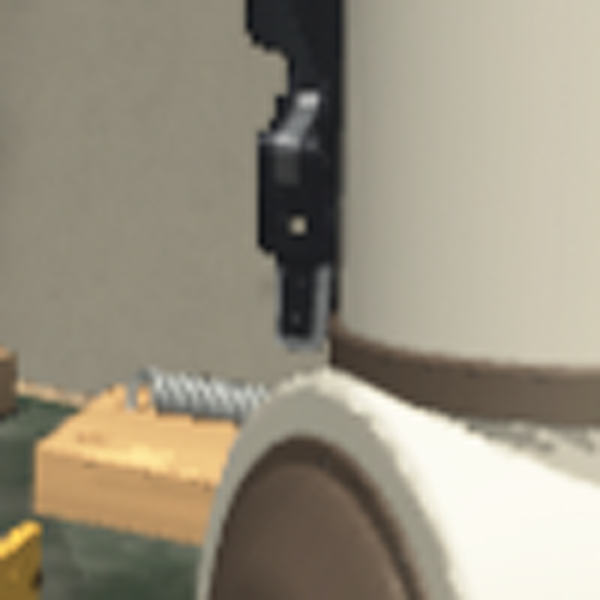

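Request:
servo_tool(plan=[[[-0.0003, 0, 0.02], [0, 0, 0]], [[-0.0003, 0, 0.035], [0, 0, 0]], [[-0.0003, 0, 0.041], [0, 0, 0]], [[-0.0003, 0, 0.0434], [0, 0, 0]], [[-0.0003, 0, 0.0434], [0, 0, 0]], [[-0.0003, 0, 0.0434], [0, 0, 0]]])

```text
t: 38.98
ee_pos: [0.4199, -0.3174, 0.0055]
orientation: [0.0, 0.998, 0.057, 0.0]
contact_force: [0.9, 0.8, -0.5]
gripper_width: 0.0357
```

Request:
servo_tool(plan=[[[0, 0, 0], [0, 0, 0]], [[0, 0, 0], [0, 0, 0]], [[0, 0, 0], [0, 0, 0]], [[0, 0, 0], [0, 0, 0]], [[0, 0, 0], [0, 0, 0]]], grip=0.006)

```text
t: 39.4
ee_pos: [0.4199, -0.3174, 0.0056]
orientation: [0.0, 0.998, 0.057, 0.001]
contact_force: [-0.7, 1.7, 7.3]
gripper_width: 0.0152
```

Request:
servo_tool(plan=[[[0, 0, -0.008], [0, 0, 0]], [[0, 0, -0.02], [0, 0, 0]], [[0, 0, -0.04], [0, 0, 0]], [[0, 0, -0.06], [0, 0, 0]], [[0, 0, -0.09], [0, 0, 0]], [[0, 0, -0.09], [0, 0, 0]], [[0, 0, -0.09], [0, 0, 0]], [[0, 0, -0.09], [0, 0, 0]]])

```text
t: 40.07
ee_pos: [0.4194, -0.3169, 0.0947]
orientation: [0.0, 0.998, 0.057, 0.0]
contact_force: [-0.2, -0.6, -1.8]
gripper_width: 0.0155
```

```bash
python3 -c "
from h import *
p,C,s=tip('s38')
u=np.array([np.cos(np.radians(3.04)),np.sin(np.radians(3.04))])
print(proj(p,[.6201,.0397,.023]))"
```

```text
t 40.12 ee [ 0.4191 -0.3168  0.0941] w 0.0149 F [-0.52 -0.25 -1.9 ]
crop origin 290 91 tcp at [309. 397.]
[190.98844186 213.10004477]
```

View pics/s38.png

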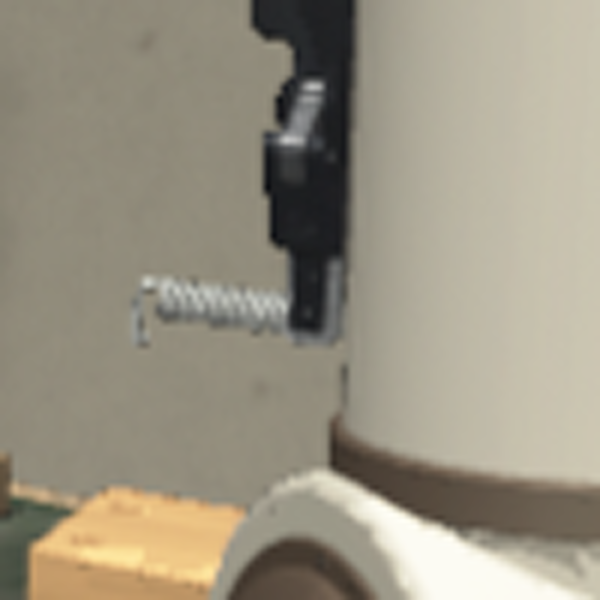

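```bash
python3 -c "
from h import *
p=shot('top')
cv2.imwrite('pics/c39.png',cv2.resize(p['frame'][115:235,185:300],None,fx=5,fy=5,interpolation=cv2.INTER_CUBIC))
cv2.imwrite('pics/h39.png',cv2.resize(p['frame'][136:161,210:235],None,fx=24,fy=24,interpolation=cv2.INTER_CUBIC))
cv2.imwrite('pics/p39.png',cv2.resize(p['frame'][195:220,210:235],None,fx=24,fy=24,interpolation=cv2.INTER_CUBIC))
"
```

```text
(no output)
```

View pics/c39.png

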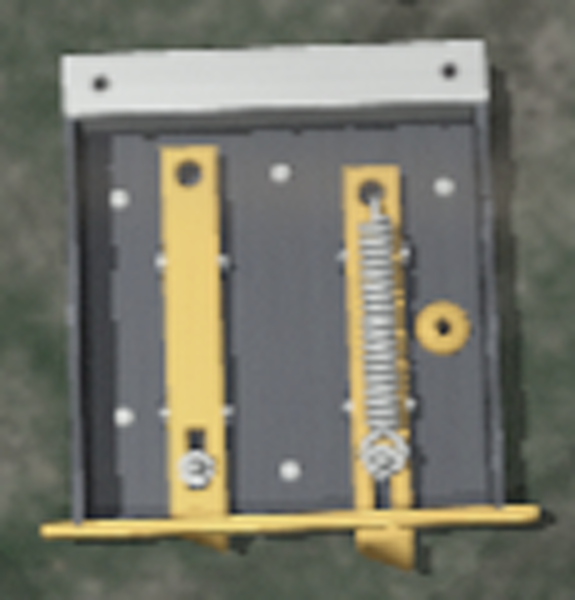

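View pics/h39.png

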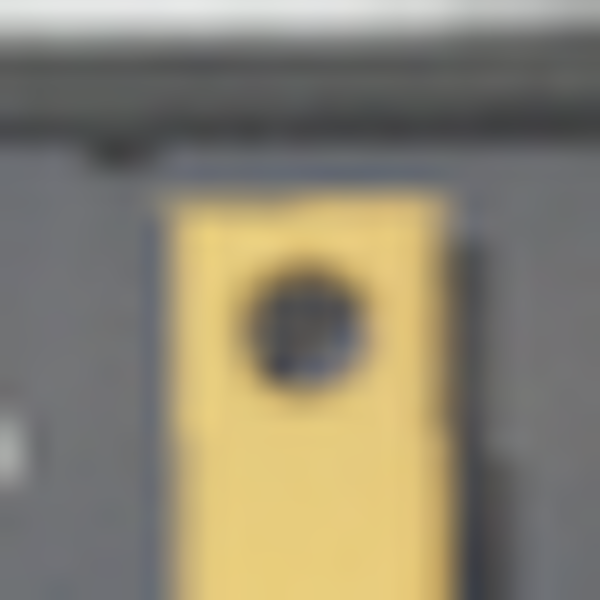

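View pics/p39.png

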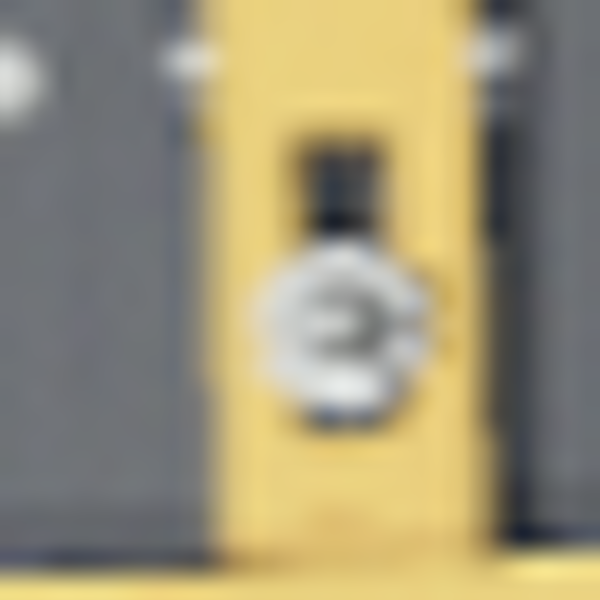

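```bash
python3 -c "
from h import *
p=shot('top')
o=lambda c,u0,v0,k:((c[0]+.5)/k-.5+u0,(c[1]+.5)/k-.5+v0)
print('hole1',at_z(p,*o((305,328),210,136,24),.023).round(4))
print('post1 collar',at_z(p,*o((343,335),210,195,24),.0285).round(4),'tip',at_z(p,*o((328,322),210,195,24),.0415).round(4))
print('hole2 now',at_z(p,*o((371,190),185,115,5),.023).round(4),'collar/eye2',at_z(p,*o((382,453),185,115,5),.031).round(4))
for n in ['hole1','post1','spring1_eye_mid','spring1_hook']:
  for d in robot.pinpoint(n,p): u,v=d['pixel'];print(n,round(d['score'],2),at_z(p,u,v,dict(h=.023,p=.0415,s=.031)[n[0]]).round(4))
"
```

```text
hole1 [0.6196 0.0403 0.023 ]
post1 collar [0.4729 0.0319 0.0285] tip [0.4737 0.0322 0.0415]
hole2 now [ 0.6126 -0.0504  0.023 ] collar/eye2 [ 0.4823 -0.0581  0.031 ]
hole1 0.95 [ 0.6156 -0.0513  0.023 ]
hole1 0.6 [0.6202 0.0471 0.023 ]
post1 0.63 [ 0.4777 -0.0576  0.0415]
post1 0.57 [0.4789 0.0371 0.0415]
post1 0.35 [0.6181 0.0421 0.0415]
spring1_eye_mid 0.73 [ 0.4861 -0.0536  0.031 ]
spring1_hook 0.69 [ 0.6062 -0.052   0.031 ]
```

```bash
python3 -c "
from h import *
go([.5431,.0355,.095],3.04)"
```

```text
t 40.4167 at [ 0.4193 -0.3169  0.094 ] shift [0.1629, -0.3361, -0.0008] turn [-0.05, 0.03, 3.46] rows 9.0
```

Request:
servo_tool(plan=[[[0.014, -0.03, -0.005], [0, 0, 1]], [[0.031, -0.064, -0.005], [0, 0, 2]], [[0.048, -0.099, -0.005], [0, 0, 3.5]], [[0.065, -0.134, -0.005], [0, 0, 3.5]], [[0.082, -0.169, -0.005], [0, 0, 3.5]], [[0.099, -0.204, -0.005], [0, 0, 3.5]], [[0.116, -0.239, -0.005], [0, 0, 3.5]], [[0.133, -0.274, -0.005], [0, 0, 3.5]], [[0.148, -0.305, 0], [0, 0, 3.5]], [[0.158, -0.326, 0.0], [0, 0, 3.5]], [[0.163, -0.336, 0.01], [0, 0, 3.5]], [[0.163, -0.336, 0.03], [0, 0, 3.5]]])

```text
t: 41.42
ee_pos: [0.545, 0.0372, 0.0654]
orientation: [-0.0, 1.0, 0.027, 0.002]
contact_force: [0.6, -0.9, -0.9]
gripper_width: 0.0156
```

Request:
servo_tool(plan=[[[0, 0, 0.02], [0, 0, 0]], [[0, 0, 0.035], [0, 0, 0]], [[0, 0, 0.038], [0, 0, 0]], [[0, 0, 0.038], [0, 0, 0]], [[0, 0, 0.038], [0, 0, 0]], [[0, 0, 0.038], [0, 0, 0]]])

```text
t: 41.92
ee_pos: [0.544, 0.0349, 0.0275]
orientation: [0.0, 1.0, 0.026, 0.001]
contact_force: [-0.3, 0.3, -2.2]
gripper_width: 0.0153
```

```bash
python3 -c "
from h import *
p,C,s=tip();p,C,s=tip('s40')
go([.5431,.0355,.0139],3.04)
shot('top','t40')"
```

```text
t 41.97 ee [0.544  0.035  0.0275] w 0.0155 F [ 0.42 -0.87 -1.2 ]
t 42.02 ee [0.5439 0.035  0.0275] w 0.0153 F [-0.1  -0.42 -2.2 ]
crop origin 169 153 tcp at [308. 397.]
t 42.0167 at [0.5439 0.035  0.0275] shift [-0.0008, -0.0005, 0.0136] turn [0.01, -0.08, -0.05] rows 0.3
```

View pics/s40.png

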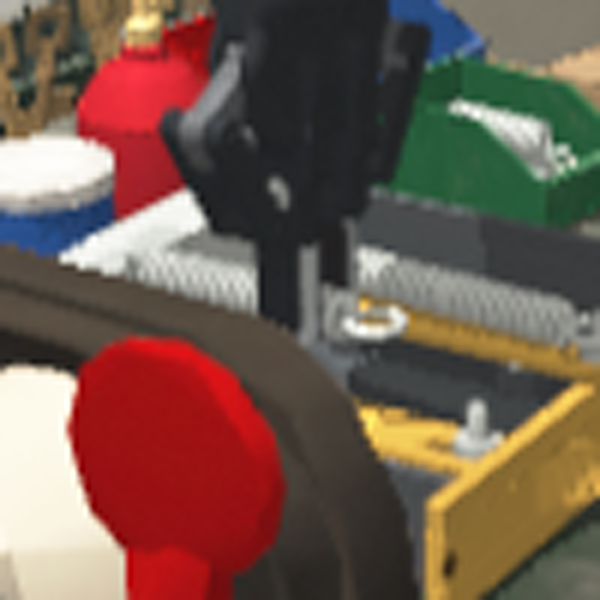

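View pics/t40.png

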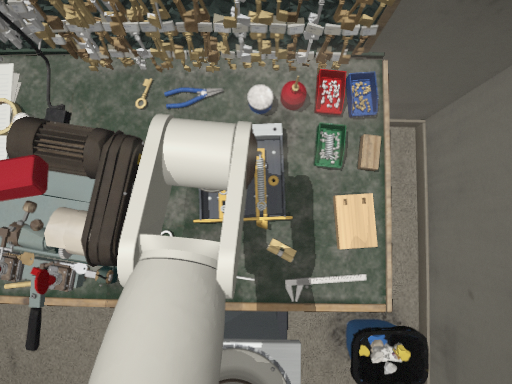

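Request:
servo_tool(plan=[[[-0.0005, -0.0005, 0.004], [0, 0, 0]], [[-0.0005, -0.0005, 0.008], [0, 0, 0]], [[-0.0005, -0.0005, 0.013], [0, 0, 0]], [[-0.0005, -0.0005, 0.013], [0, 0, 0]], [[-0.0005, -0.0005, 0.013], [0, 0, 0]]])

```text
t: 42.48
ee_pos: [0.5426, 0.0357, 0.013]
orientation: [-0.0, 1.0, 0.026, -0.0]
contact_force: [-0.1, -0.1, -1.6]
gripper_width: 0.0155
```

```bash
python3 -c "
from h import *
p,C,s=tip('s41')
E=s['ee_pos']+np.array([-.0275,-.0015,.0332]);u0,v0=[int(a) for a in (proj(p,s['ee_pos']).astype(int)-[50,65])]
f=lambda X:((proj(p,X)-[u0,v0]+.5)*6).round()
print(f(E),f(E+[0,.003,0]),f(E+[.003,0,0]),'post1',f([.4735,.032,.0415]))"
```

```text
t 42.53 ee [0.5427 0.0357 0.0133] w 0.0152 F [ 0.46  0.11 -1.02]
crop origin 170 159 tcp at [304. 399.]
[368. 331.] [362. 334.] [361. 329.] post1 [471. 370.]
```

View pics/s41.png

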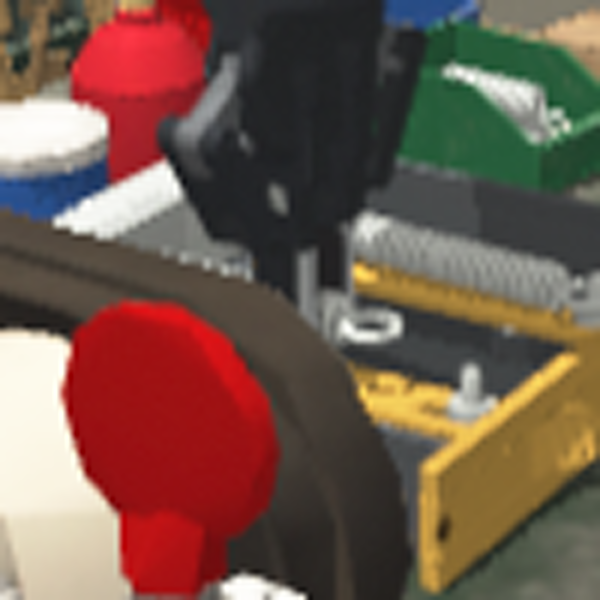

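Request:
servo_tool(plan=[[[0.001, 0, 0], [0, 0, 0]], [[0.001, 0, 0.003], [0, 0, 0]], [[0.001, 0, 0.006], [0, 0, 0]], [[0.001, 0, 0.006], [0, 0, 0]], [[0.001, 0, 0.006], [0, 0, 0]]])

```text
t: 42.95
ee_pos: [0.5437, 0.0358, 0.0073]
orientation: [-0.0, 1.0, 0.026, -0.0]
contact_force: [0.3, -0.4, -0.9]
gripper_width: 0.015
```

Request:
servo_tool(plan=[[[0, 0, 0.003], [0, 0, 0]], [[0, 0, 0.006], [0, 0, 0]], [[0, 0, 0.006], [0, 0, 0]], [[0, 0, 0.006], [0, 0, 0]]])

```text
t: 43.28
ee_pos: [0.5437, 0.0358, 0.0013]
orientation: [-0.0, 1.0, 0.026, -0.0]
contact_force: [-0.8, -0.6, -0.6]
gripper_width: 0.0152
```

Request:
servo_tool(plan=[[[-0.0007, 0, -0.0021], [0, -1.5, 0]], [[-0.0014, 0, -0.0042], [0, -3, 0]], [[-0.0022, 0, -0.0063], [0, -4.5, 0]], [[-0.003, 0, -0.0085], [0, -6, 0]], [[-0.003, 0, -0.0085], [0, -6, 0]], [[-0.003, 0, -0.0085], [0, -6, 0]], [[-0.003, 0, -0.0085], [0, -6, 0]]])

```text
t: 43.87
ee_pos: [0.5408, 0.0356, 0.0098]
orientation: [0.001, 0.998, 0.026, -0.052]
contact_force: [-0.3, 0.0, -0.9]
gripper_width: 0.0151
```

```bash
python3 -c "
from h import *
p,C,s=tip()
cv2.imwrite('pics/s42.png',cv2.resize(p['frame'][185:245,180:270],None,fx=8,fy=8,interpolation=cv2.INTER_CUBIC))
go([.5010,.0335,.0124],3.04,-6)
"
```

```text
t 43.92 ee [0.5407 0.0356 0.0099] w 0.0157 F [ 0.37  0.46 -0.94]
t 43.9167 at [0.5407 0.0356 0.0099] shift [-0.0398, 0.0, 0.0016] turn [-0.01, -0.03, -0.04] rows 1.0
```

View pics/s42.png

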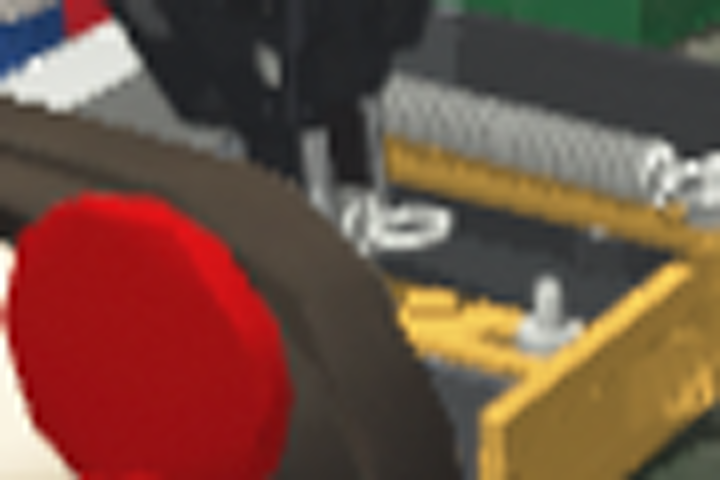

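Request:
servo_tool(plan=[[[-0.004, 0, 0], [0, 0, 0]], [[-0.008, 0, 0.0002], [0, 0, 0]], [[-0.012, 0, 0.0005], [0, 0, 0]], [[-0.016, 0, 0.0008], [0, 0, 0]], [[-0.02, 0, 0.001], [0, 0, 0]], [[-0.024, 0, 0.001], [0, 0, 0]], [[-0.028, 0, 0.001], [0, 0, 0]], [[-0.032, 0, 0.001], [0, 0, 0]], [[-0.032, 0, 0.001], [0, 0, 0]], [[-0.032, 0, 0.001], [0, 0, 0]]])

```text
t: 44.75
ee_pos: [0.5092, 0.0339, 0.0126]
orientation: [0.001, 0.998, 0.026, -0.052]
contact_force: [4.7, 0.1, -4.8]
gripper_width: 0.0152
```

```bash
cat > e.py <<'E'
from h import *
import sys
p,C,s=tip()
_,r=st()
u0,v0=218,203
cv2.imwrite('pics/%s.png'%sys.argv[1],cv2.resize(p['frame'][v0:v0+40,u0:u0+50],None,fx=16,fy=16,interpolation=cv2.INTER_CUBIC))
E=s['ee_pos']+r.apply([-.0275,0,-.0332]);f=lambda X:((proj(p,X)-[u0,v0]+.5)*16-.5).round()
print('eye',E.round(4),f(E),'post',f([.4735,.032,.0415]), 'eye at tip height',f([E[0],E[1],.0415]))
E
python3 e.py s43
```

```text
t 44.8 ee [0.5093 0.0339 0.0126] w 0.0153 F [ 6.08  0.02 -4.3 ]
eye [0.4854 0.0327 0.0484] [408. 213.] post [489. 282.] eye at tip height [409. 262.]
```

View pics/s43.png

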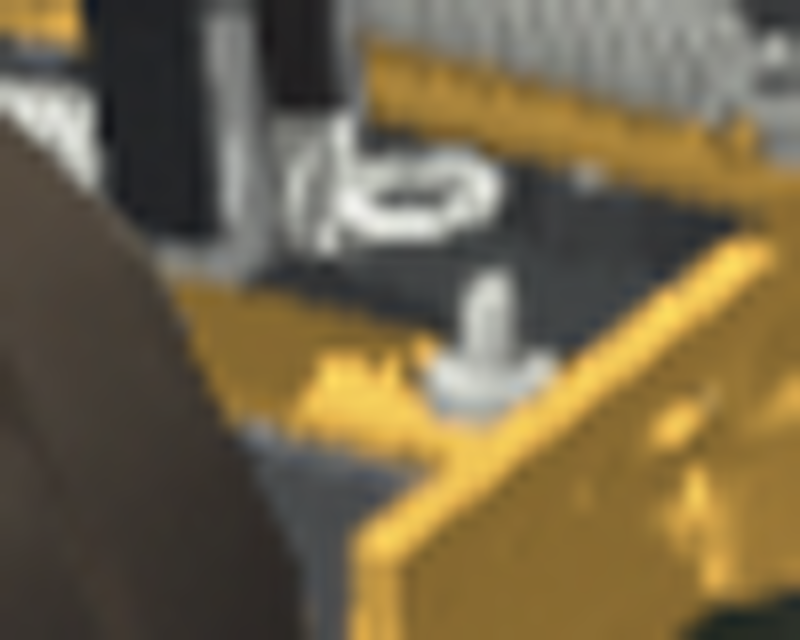

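Request:
servo_tool(plan=[[[-0.003, 0, 0], [0, 0, 0]], [[-0.006, 0, 0], [0, 0, 0]], [[-0.01, 0, 0], [0, 0, 0]], [[-0.01, 0, 0], [0, 0, 0]], [[-0.01, 0, 0], [0, 0, 0]], [[-0.01, 0, 0], [0, 0, 0]]])

```text
t: 45.3
ee_pos: [0.4998, 0.0334, 0.0137]
orientation: [0.001, 0.998, 0.026, -0.051]
contact_force: [7.9, 0.3, -4.0]
gripper_width: 0.0152
```

```bash
python3 e.py s44
```

```text
t 45.35 ee [0.4998 0.0334 0.0137] w 0.0154 F [ 6.12  0.53 -4.78]
eye [0.4759 0.0321 0.0495] [472. 221.] post [489. 282.] eye at tip height [472. 278.]
```

View pics/s44.png

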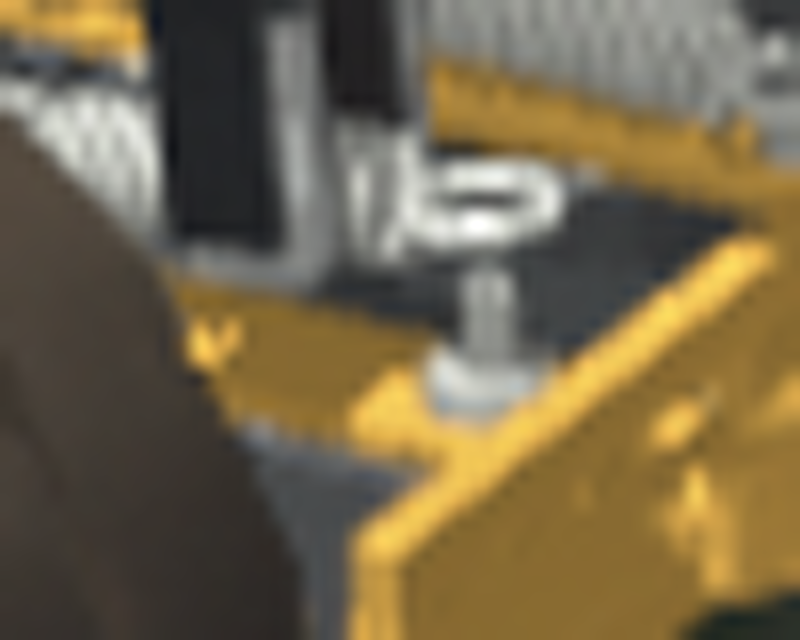

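Request:
servo_tool(plan=[[[0.0008, 0, 0.0018], [0, 1, 0]], [[0.0015, 0, 0.0035], [0, 2, 0]], [[0.0022, 0, 0.0053], [0, 3, 0]], [[0.003, 0, 0.007], [0, 4, 0]], [[0.0037, 0, 0.0088], [0, 5, 0]], [[0.0045, 0, 0.0106], [0, 6, 0]], [[0.0045, 0, 0.0106], [0, 6, 0]], [[0.0045, 0, 0.0106], [0, 6, 0]]])

```text
t: 46.02
ee_pos: [0.5031, 0.0336, 0.0028]
orientation: [-0.0, 1.0, 0.026, 0.001]
contact_force: [7.2, 0.4, -3.4]
gripper_width: 0.0155
```

```bash
python3 e.py s45
```

```text
t 46.07 ee [0.5032 0.0336 0.0028] w 0.015 F [ 8.42  0.23 -3.52]
eye [0.4757 0.0321 0.036 ] [474. 317.] post [489. 282.] eye at tip height [474. 278.]
```

View pics/s45.png

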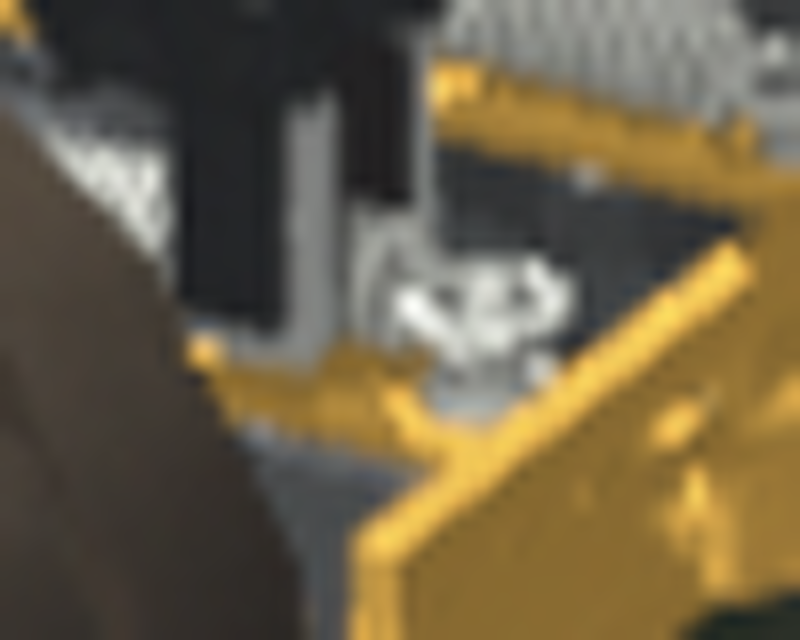

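Eye is around the post. Lower, ease, release.

Request:
servo_tool(plan=[[[0, 0, 0.0015], [0, 0, 0]], [[0, 0, 0.003], [0, 0, 0]], [[0, 0, 0.0045], [0, 0, 0]], [[0, 0, 0.0045], [0, 0, 0]], [[0.0005, 0, 0.0045], [0, 0, 0]]])

```text
t: 46.48
ee_pos: [0.5041, 0.0336, -0.0012]
orientation: [0.0, 1.0, 0.026, 0.001]
contact_force: [6.4, 0.6, 3.8]
gripper_width: 0.0157
```

```bash
python3 e.py s46
```

```text
t 46.53 ee [ 0.5042  0.0336 -0.0012] w 0.0156 F [6.43 1.11 3.37]
eye [0.4767 0.0321 0.0319] [468. 344.] post [489. 282.] eye at tip height [467. 277.]
```

View pics/s46.png

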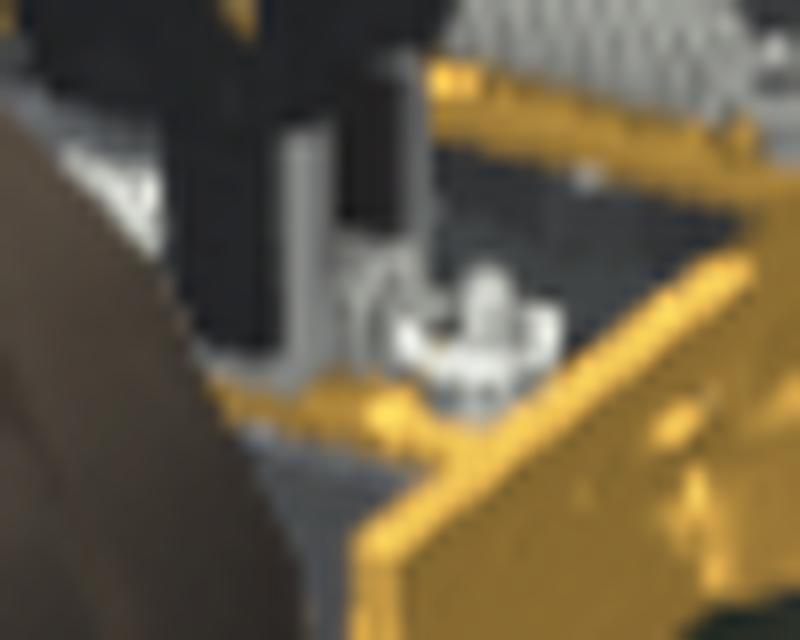

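Request:
servo_tool(plan=[[[0.0008, 0, 0], [0, 0, 0]], [[0.0015, 0, 0], [0, 0, 0]], [[0.0015, 0, 0], [0, 0, 0]]])

```text
t: 46.78
ee_pos: [0.5053, 0.0336, -0.0013]
orientation: [0.0, 1.0, 0.026, 0.001]
contact_force: [2.4, 0.5, 6.6]
gripper_width: 0.0154
```

Request:
servo_tool(plan=[[[0, 0, 0], [0, 0, 0]], [[0, 0, 0], [0, 0, 0]], [[0, 0, 0], [0, 0, 0]], [[0, 0, 0], [0, 0, 0]]], grip=0.036)

```text
t: 47.12
ee_pos: [0.5041, 0.0337, -0.0023]
orientation: [-0.0, 1.0, 0.026, -0.0]
contact_force: [0.2, 0.4, 0.6]
gripper_width: 0.0357
```

Request:
servo_tool(plan=[[[0, 0, -0.01], [0, 0, 0]], [[0, 0, -0.03], [0, 0, 0]], [[0, 0, -0.06], [0, 0, 0]], [[0, 0, -0.1], [0, 0, 0]], [[-0.01, 0.04, -0.12], [0, 0, 0]], [[-0.02, 0.08, -0.12], [0, 0, 0]], [[-0.04, 0.12, -0.12], [0, 0, 0]], [[-0.06, 0.16, -0.12], [0, 0, 0]], [[-0.08, 0.2, -0.12], [0, 0, 0]], [[-0.09, 0.24, -0.12], [0, 0, 0]], [[-0.1, 0.28, -0.12], [0, 0, 0]], [[-0.1, 0.31, -0.12], [0, 0, 0]]])

```text
t: 48.12
ee_pos: [0.4191, -0.2829, 0.119]
orientation: [0.0, 1.0, 0.026, 0.0]
contact_force: [1.2, 0.9, 0.8]
gripper_width: 0.0361
```

```bash
python3 e.py s47; python3 -c "
from h import *
p=shot('top','t47')
cv2.imwrite('pics/c47.png',cv2.resize(p['frame'][115:235,185:300],None,fx=5,fy=5,interpolation=cv2.INTER_CUBIC))
q=shot('side')
cv2.imwrite('pics/q47.png',cv2.resize(q['frame'][165:235,180:285],None,fx=7,fy=7,interpolation=cv2.INTER_CUBIC))
"
```

```text
t 48.17 ee [ 0.4194 -0.2891  0.1188] w 0.0364 F [-5.93 -3.18 -2.6 ]
eye [ 0.3919 -0.2904  0.152 ] [ 2105. -1023.] post [489. 282.] eye at tip height [2045. -345.]
```

View pics/c47.png

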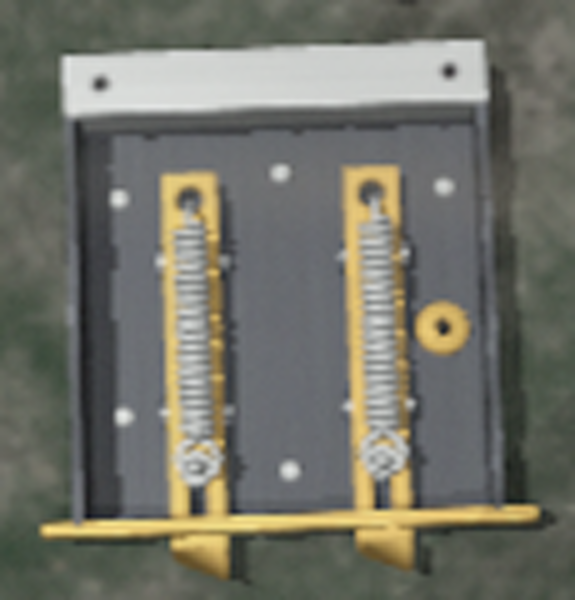

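View pics/q47.png

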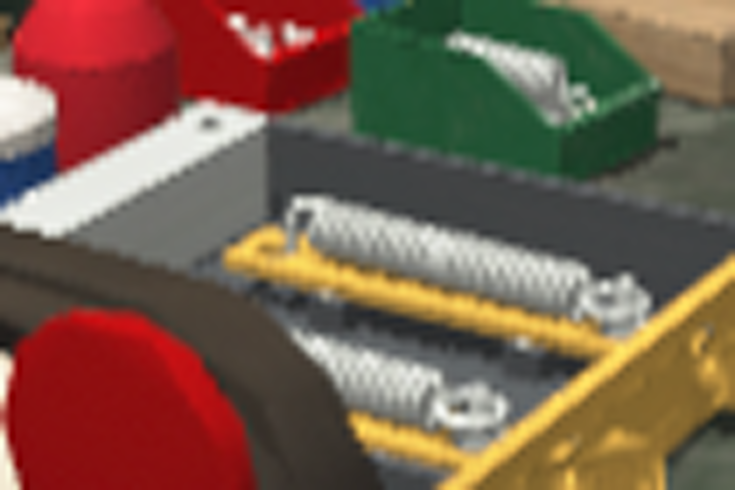

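View pics/t47.png

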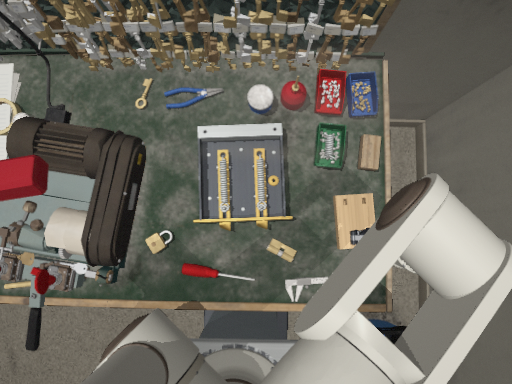

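```bash
python3 -c "
from h import *
q=shot('side')
cv2.imwrite('pics/q48.png',cv2.resize(q['frame'][213:238,232:262],None,fx=24,fy=24,interpolation=cv2.INTER_CUBIC))
cv2.imwrite('pics/q48b.png',cv2.resize(q['frame'][195:220,255:285],None,fx=24,fy=24,interpolation=cv2.INTER_CUBIC))
C=cloud(q);T=cloud(shot('top'))
for n,c in(('L',(.4735,.032)),('R',(.4789,-.0579))):
  for nm,D in(('side',C),('top',T)):
    m=(np.hypot(D[...,0]-c[0],D[...,1]-c[1])<.013)&(D[...,2]>.02)&(D[...,2]<.06);print(n,nm,m.sum(),np.sort(D[m][:,2])[::-2].round(4))
s,_=st();print(s['contact_force'],s['ee_pos'])
"
```

```text
L side 82 [0.042  0.0403 0.0389 0.0381 0.0375 0.0359 0.0357 0.0347 0.0344 0.0339
 0.0339 0.0336 0.0335 0.0334 0.0333 0.0326 0.0326 0.0324 0.0321 0.0319
 0.0316 0.0313 0.0311 0.0301 0.0291 0.0291 0.0286 0.0283 0.028  0.0277
 0.0274 0.0268 0.0259 0.0252 0.0244 0.0233 0.0227 0.0224 0.0222 0.0219
 0.0213]
L top 78 [0.0409 0.0405 0.0385 0.0376 0.0371 0.0359 0.0349 0.0346 0.0344 0.0343
 0.0336 0.0333 0.0332 0.033  0.0327 0.0326 0.0321 0.0315 0.0312 0.0309
 0.0303 0.0286 0.0285 0.0283 0.0281 0.0273 0.027  0.0262 0.0242 0.024
 0.0239 0.0232 0.0224 0.022  0.022  0.0219 0.0217 0.0213 0.0209]
R side 72 [0.0426 0.0396 0.0389 0.0358 0.0352 0.0342 0.034  0.0339 0.0334 0.0329
 0.0327 0.0324 0.0323 0.0322 0.032  0.0318 0.0315 0.0314 0.031  0.0309
 0.0288 0.0285 0.0282 0.0279 0.0274 0.027  0.0268 0.0266 0.0246 0.0241
 0.0234 0.0231 0.0226 0.0221 0.0215 0.0212]
R top 77 [0.0439 0.0418 0.0399 0.0387 0.0364 0.035  0.0347 0.0345 0.034  0.0337
 0.0331 0.0328 0.0326 0.0322 0.032  0.0315 0.0308 0.0303 0.0294 0.0291
 0.0286 0.0286 0.0284 0.028  0.0278 0.0275 0.0267 0.0254 0.0239 0.0236
 0.0231 0.023  0.0227 0.0225 0.0223 0.0221 0.0215 0.0205 0.0204]
[-0.23709045  0.23119538 -0.06578047] [ 0.42057034 -0.28082732  0.11813376]
```

View pics/q48.png

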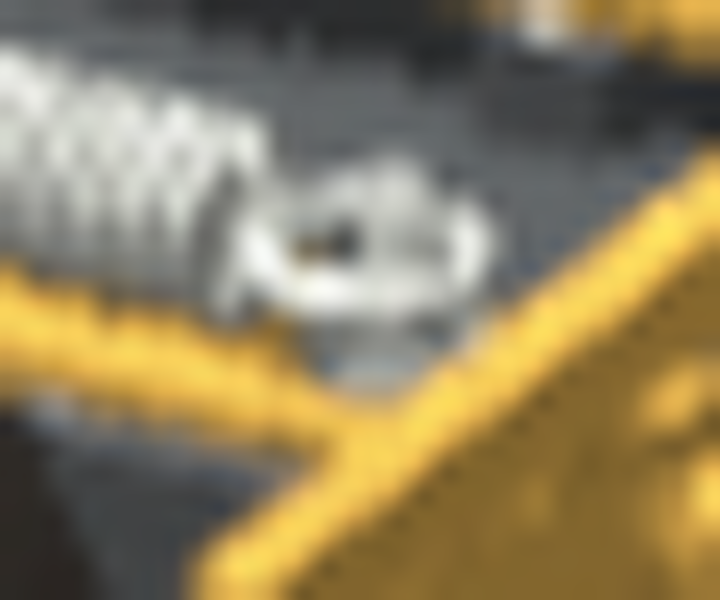

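View pics/q48b.png

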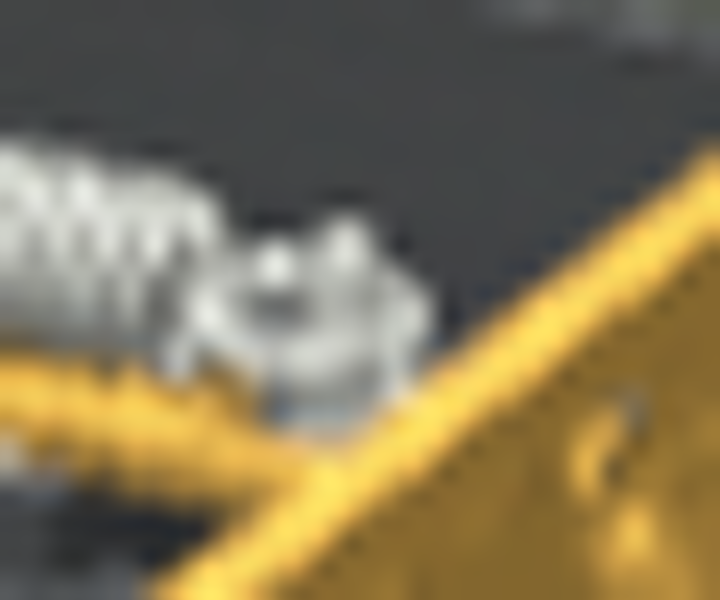

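```bash
python3 -c "
from h import *
C=sum(cloud(shot('top')) for _ in range(4))/4
for n,h,p in(('L',(.608,.0393),(.4735,.032)),('R',(.6126,-.0504),(.4789,-.0579))):
  h=np.array(h);p=np.array(p);u=(h-p)/np.linalg.norm(h-p);w=np.array([-u[1],u[0]])
  D=C[...,:2]-p;a=D@u;b=D@w
  for x in np.arange(0,.14,.01):
    m=(abs(a-x)<.006)&(abs(b)<.011)&(C[...,2]>.0)&(C[...,2]<.08);print(n,round(x,3),m.sum(),np.percentile(C[m][:,2],[50,80,95]).round(4))
q=shot('side');
cv2.imwrite('pics/q49.png',cv2.resize(q['frame'][185:210,212:242],None,fx=24,fy=24,interpolation=cv2.INTER_CUBIC))
t=shot('top')
cv2.imwrite('pics/t49.png',cv2.resize(t['frame'][145:165,213:270],None,fx=13,fy=13,interpolation=cv2.INTER_CUBIC))
"
```

```text
L 0.0 43 [0.0331 0.0362 0.0398]
L 0.01 42 [0.0295 0.0336 0.0345]
L 0.02 44 [0.0365 0.0394 0.0402]
L 0.03 46 [0.0363 0.0397 0.041 ]
L 0.04 46 [0.0386 0.0402 0.041 ]
L 0.05 41 [0.0386 0.0401 0.0412]
L 0.06 44 [0.0373 0.0405 0.0421]
L 0.07 44 [0.0391 0.0408 0.0422]
L 0.08 43 [0.0398 0.0409 0.0422]
L 0.09 44 [0.0378 0.041  0.0427]
L 0.1 42 [0.0392 0.0412 0.0428]
L 0.11 41 [0.0384 0.0415 0.0427]
L 0.12 36 [0.0232 0.0407 0.043 ]
L 0.13 34 [0.0223 0.0234 0.0359]
L 0.14 46 [0.0217 0.0226 0.0235]
R 0.0 47 [0.0322 0.0337 0.0408]
R 0.01 44 [0.03   0.0332 0.0359]
R 0.02 44 [0.037  0.0389 0.0403]
R 0.03 42 [0.0381 0.0396 0.0403]
R 0.04 45 [0.0373 0.0397 0.0407]
R 0.05 44 [0.0388 0.0404 0.0409]
R 0.06 42 [0.0386 0.0403 0.0415]
R 0.07 44 [0.0376 0.0406 0.0414]
R 0.08 44 [0.0382 0.0407 0.0418]
R 0.09 42 [0.0395 0.0416 0.0424]
R 0.1 44 [0.0392 0.0414 0.0427]
R 0.11 44 [0.0402 0.042  0.0427]
R 0.12 39 [0.0229 0.0403 0.0426]
R 0.13 35 [0.022  0.0231 0.03  ]
R 0.14 50 [0.0216 0.0227 0.0235]
```

View pics/q49.png

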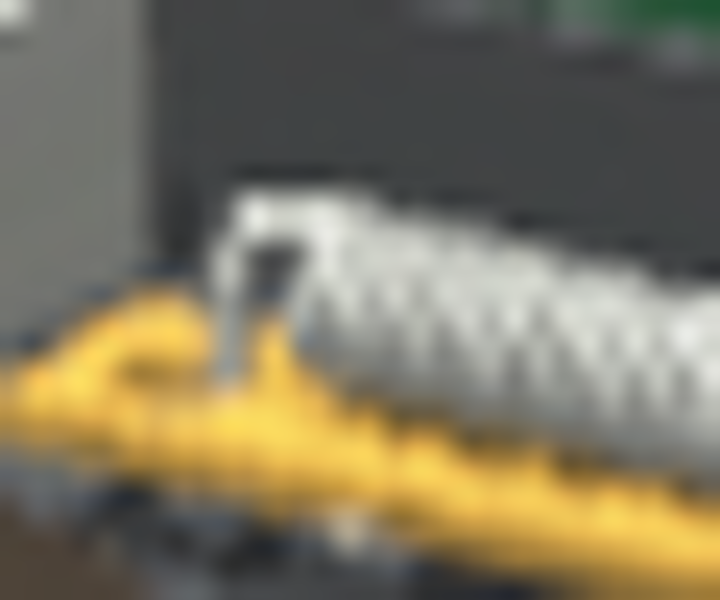

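View pics/t49.png

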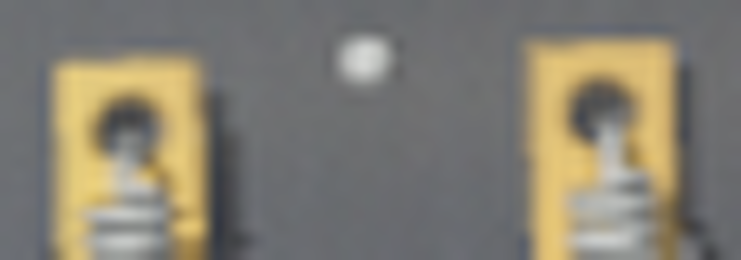

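```bash
python3 -c "
from h import *
p=shot('top');C=cloud(p)
o=lambda c,u0,v0,k:((c[0]+.5)/k-.5+u0,(c[1]+.5)/k-.5+v0)
for c,po in(((130,128),(.4734,.032)),((602,108),(.4789,-.0579))):
  h=at_z(p,*o(c,213,145,13),.023);print('hole',h.round(4),np.linalg.norm(h[:2]-po))
m=(C[...,0]>.54)&(C[...,0]<.70)&(C[...,1]>-.39)&(C[...,1]<-.275)&(C[...,2]>.015)&(C[...,2]<.06);P=C[m];print(rect(P),np.percentile(P[:,2],[5,50,95]))
A=np.c_[P[P[:,2]>.027]-[.62,-.325,0]];q=np.linalg.lstsq(np.c_[A[:,:2],np.ones(len(A))],A[:,2],rcond=None)[0];print('plane',q)
for n in('stub1','padlock','lock_cylinder'):
  for d in robot.outline_of(n,p): P=C[d['mask']];print(n,round(d['score'],2),d['extent'],np.median(P,0).round(3))
s,_=st();print(s['t'],s['contact_force'])
"
```

```text
hole [0.6065 0.0392 0.023 ] 0.1333401706425492
hole [ 0.612  -0.0505  0.023 ] 0.13328912779130656
(array([ 620.6, -326.1]), array([47. , 85.7]), 84.17) [0.02295099 0.03112979 0.03392748]
plane [-0.00221553 -0.00556107  0.03132886]
stub1 0.51 [327.7, 146.9, 9.2, 22.1] [ 0.629 -0.222  0.035]
padlock 0.9 [157.2, 241.6, 25.9, 25.8] [0.391 0.194 0.016]
lock_cylinder 0.56 [279.8, 250.8, 26.6, 24.1] [ 0.374 -0.106  0.012]
48.8667 [ 0.4104025  -0.42530112  0.41371751]
```

```bash
python3 -c "
from h import *
print(robot.hand_in())"
```

```text
the job is handed in; nothing more can be done
None
```

I handed the job in at about 49 s of the 192 s allowed. All the last checks passed; hand-in itself gives no verdict.

- **Broken pieces:** only two were there, one on each bolt. Both are in the green bin, lying on top of each other. The top of the upper one is about 40 mm high, so it was only the stacking that showed the second piece is there.
- **Rear land:** I rubbed the lapping block from left to right and back, pressing with 9 to 13 N at the readings taken along the stroke. It is back on the bench, level to within 0.4°.
- **Springs:** each leg is through its bolt's hole and each eye is down round its post. The eyes measured about 32 to 33 mm high and the leg ends about 11 to 12 mm.
- **Bolts:** the hole-to-post distance came out at 133.3 mm on both, which is the fully thrown position.
- **Bystanders:** the padlock and lock cylinder were not touched.

**Checks that disagreed:**
- **Fingertip height:** the fingertips stood about 25 mm higher than the reported tool position. The first closing on a broken piece missed because of this. I then worked from camera measurements, and touching the beech block confirmed the offset.
- **Coil width:** the gripper read 15 to 16 mm on the 18 mm coils, but every grasp held.
- **Left spring's leg:** the vice hid it from the side camera. I checked it by the pulling force, the view from above and how far the bolt moved.

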